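# Mirror the label rolls onto the other rack

### The arm

A 6-joint arm with a two-finger parallel gripper is mounted at the origin on the work surface. World frame = base frame: x ahead of the robot, y to its left, z up, the work surface at z = 0. Lengths are in mm, angles in rad, forces in N, time in s.
With the tool pointing down it reaches from about 275 to 850 mm from the base axis. Payload 5.2 kg.
Tool frame: the origin (TCP) lies at the very end of the fingers, on their centre line; the grasp point (between the pads) lies 19 mm behind it; y points along the fingers, z is the direction in which the jaws open and shut, and the axes are right-handed (so a half turn about y gives the same grasp; the last joint's range is limited). The gripper opens to 85 mm and grips with 20 to 120 N. Pads are 22 mm wide; open, the fingers measure 114 mm over their backs; the gripper's body (76 mm by 85 mm) begins 54 mm behind the grasp point. The pads swing forward as they close: fully open they stand 13 mm farther back than shut.
Start: joints at [-1.324, 0.259, 1.535, -0, 1.348, -0.203], TCP at [239.152, -495.289, 231.31] pointing down, gripper open.
Joint ranges: [-3.14, 3.14], [-0.91, 2.08], [0.19, 2.58], [-1.22, 4.36], [0.22, 2.71], [-3.12, 3.12]. Speed limits (rad/s): [2.57, 2.57, 3.14, 3.14, 3.14, 3.14].

### API

Orientations are given as [roll, pitch, yaw] about the fixed x, y, z axes, in that order (R = Rz(yaw) Ry(pitch) Rx(roll)).
In Python, from station import bot gives the robot as it stands. The module is installed in compiled form; this text tells all that it offers.
- The arm moves only by the tool play_rows, never from a script. Its argument "deltas" is a list of rows, each an object with "rot": the turn, a rotation vector about the tool's x, y, z in rad, a list of three; "travel": the shift along the tool's x, y, z in m, a list of three; "jaw": the finger opening in m, from 0 to 0.0854. A call has 1 to 5 rows; each row shifts and turns the commanded pose from where the row before left it, along the tool's axes as they then stand; what a row does not reach is not made up. A row lasts 1/12 s, in which the tool goes at most 41.7 mm and 7.16 degrees, less where a joint would pass 70% of its speed; a pose out of reach is approached as far as the arm can. A call with a gripper value outside its range is refused whole. The fingers move at their own pace and stop on an object; "force" is the grip in N (left out, the last holds). Time passes only in rows, so rows that do not move let the fingers close. It gives the time, the measured TCP pose, the force and the opening at its end, in the units of the state.
- bot.get_obs(): the state, without advancing time (a new reading comes with each control period).
- bot.grab_frame(name): name is "side" or "top" or "wrist"; returns the picture (384x512x3 uint8, red, green, blue); there is no depth.
- bot.camera_params(name): a dict with "K" (3x3 intrinsics, pixels), "xyz" and "orientation" of the camera in the world. Camera axes: x right, y up, looking along -z (the intrinsics and any distortion apply to the point x, -y, -z); pixel columns grow to the right and rows downward; lengths in mm; the calibration is good to about 2 mm. A picture is of the moment at which its call begins: read the wrist's pose just before it. camera_params takes no time and is no camera call; for the wrist camera it gives the pose at the moment of the call.
- bot.close_job(): hands the job in, once; it reports no verdict.
The state is a dict: "time_s": time; "joint_positions": joint angles; "qvel": joint speeds; "tau": joint torques, N m; "tcp_pos": TCP position; "orientation": TCP orientation; "wrist_force": force on the tool from outside, world axes, zero at the start; "wrist_torque": the same for the moment, N m; "gripper_width": finger opening in mm.
Only numpy, scipy, OpenCV 4.12 (cv2) and the standard library are available. Lean on these libraries where they do the work, as an engineer would, in place of code of your own. Each camera call takes 0.05 s, during which the arm holds its last target.

### The job

The next packer works from the opposite side of the bench, so move the four label rolls from the grey rack to the yellow rack in reverse order: seen from the robot, the roll at the left end of the grey rack goes on the right-end spindle of the yellow rack, the second from the left goes second from the right, and so on. Put each roll fully down on its spindle, flat on the rack, and let go of it.

Things in the scene. Friction and masses are not known exactly. Their poses are not given: they have to be found in the camera images.
- red_roll (a point): red label roll, an upright ring 58 mm across and 50 mm high with a brown cardboard core and six paper-white label patches round its side; vertical through bore 26 mm wide; about 150 g. This point is its centre, half-way up, on the axis of the bore (25 mm above its underside); z runs up the bore. Round, so its yaw is of no account. The body is named roll_red. At the start it sits on one of the four spindles of the grey rack.
- green_roll (a point): green label roll, an upright ring 58 mm across and 50 mm high with a brown cardboard core and six paper-white label patches round its side; vertical through bore 26 mm wide; about 150 g. This point is its centre, half-way up, on the axis of the bore (25 mm above its underside); z runs up the bore. Round, so its yaw is of no account. The body is named roll_green. At the start it sits on one of the four spindles of the grey rack.
- blue_roll (a point): blue label roll, an upright ring 58 mm across and 50 mm high with a brown cardboard core and six paper-white label patches round its side; vertical through bore 26 mm wide; about 150 g. This point is its centre, half-way up, on the axis of the bore (25 mm above its underside); z runs up the bore. Round, so its yaw is of no account. The body is named roll_blue. At the start it sits on one of the four spindles of the grey rack.
- white_roll (a point): white label roll, an upright ring 58 mm across and 50 mm high with a brown cardboard core and six grey label patches round its side; vertical through bore 26 mm wide; about 150 g. This point is its centre, half-way up, on the axis of the bore (25 mm above its underside); z runs up the bore. Round, so its yaw is of no account. The body is named roll_white. At the start it sits on one of the four spindles of the grey rack.
- spindle_red: fixed spindle of the grey rack on which the red roll stands at the start (which of the four places this is changes from start to start; all four spindles look alike). Black foot disc 66 mm across and 4 mm thick, on which the roll rests (the solid part is a 58 mm square), and an upright steel pin 9 mm thick with a round tip, 44.5 mm above the origin, so it ends below the roll's top. Origin: centre of the disc's underside, on the rack's top face.
- spindle_green: fixed spindle of the grey rack on which the green roll stands at the start (which of the four places this is changes from start to start; all four spindles look alike). Black foot disc 66 mm across and 4 mm thick, on which the roll rests (the solid part is a 58 mm square), and an upright steel pin 9 mm thick with a round tip, 44.5 mm above the origin, so it ends below the roll's top. Origin: centre of the disc's underside, on the rack's top face.
- spindle_blue: fixed spindle of the grey rack on which the blue roll stands at the start (which of the four places this is changes from start to start; all four spindles look alike). Black foot disc 66 mm across and 4 mm thick, on which the roll rests (the solid part is a 58 mm square), and an upright steel pin 9 mm thick with a round tip, 44.5 mm above the origin, so it ends below the roll's top. Origin: centre of the disc's underside, on the rack's top face.
- spindle_white: fixed spindle of the grey rack on which the white roll stands at the start (which of the four places this is changes from start to start; all four spindles look alike). Black foot disc 66 mm across and 4 mm thick, on which the roll rests (the solid part is a 58 mm square), and an upright steel pin 9 mm thick with a round tip, 44.5 mm above the origin, so it ends below the roll's top. Origin: centre of the disc's underside, on the rack's top face.
- grey_rack: fixed low grey bar, 84 mm wide (its x) by 352 mm long (its y), top face 20 mm above the bench, which carries the four source spindles in a row along its y, at y = -129, -43, +43 and +129 mm, x = 0. Origin: centre of its underside, on the bench; z up, x away from the robot and y to the robot's left, give or take 7 degrees. It may be the nearer or the farther of the two racks (rows about 120 to 210 mm apart).
- yellow_rack: fixed low yellow bar of the same size and frame as the grey one, empty at the start, with four spindles of its own just like the grey rack's, as part of it, in a row along its y at y = -129, -43, +43 and +129 mm, x = 0 (86 mm apart). A roll fully down on its foot disc has its underside 24 mm and its centre 49 mm above this origin (centre of the rack's underside, on the bench); the pin tip is 64.5 mm above it. The pin leaves the bore 8.5 mm of play to each side.
There are look-alikes about, which are no part of the job. There is more than one size of the part that bears blue_roll; the job needs the middle-sized.

How it is judged (in metres and radians):
At the end, for the whole second after the job is handed in: Every roll sits on the yellow spindle that mirrors its starting place (from y on the grey rack to -y on the yellow one, within 12 mm in x and y, as the pin ensures), fully down (centre 45 to 53 mm above the rack underside), upright within 0.1 rad, at rest and released (x of red_roll in the frame of yellow_rack between -0.012 and 0.012 m and z of red_roll in the frame of yellow_rack between 0.045 and 0.053 m and ((y of spindle_red in the frame of grey_rack between -0.149 and -0.109 m and y of red_roll in the frame of yellow_rack between 0.117 and 0.141 m) or (y of spindle_red in the frame of grey_rack between -0.063 and -0.023 m and y of red_roll in the frame of yellow_rack between 0.031 and 0.055 m) or (y of spindle_red in the frame of grey_rack between 0.023 and 0.063 m and y of red_roll in the frame of yellow_rack between -0.055 and -0.031 m) or (y of spindle_red in the frame of grey_rack between 0.109 and 0.149 m and y of red_roll in the frame of yellow_rack between -0.141 and -0.117 m)) and angle between each of red_roll, green_roll, blue_roll, white_roll's own z axis and vertical below 0.1 rad and linear speed of each of roll_red, roll_green, roll_blue, roll_white below 0.02 m/s and x of green_roll in the frame of yellow_rack between -0.012 and 0.012 m and z of green_roll in the frame of yellow_rack between 0.045 and 0.053 m and ((y of spindle_green in the frame of grey_rack between -0.149 and -0.109 m and y of green_roll in the frame of yellow_rack between 0.117 and 0.141 m) or (y of spindle_green in the frame of grey_rack between -0.063 and -0.023 m and y of green_roll in the frame of yellow_rack between 0.031 and 0.055 m) or (y of spindle_green in the frame of grey_rack between 0.023 and 0.063 m and y of green_roll in the frame of yellow_rack between -0.055 and -0.031 m) or (y of spindle_green in the frame of grey_rack between 0.109 and 0.149 m and y of green_roll in the frame of yellow_rack between -0.141 and -0.117 m)) and x of blue_roll in the frame of yellow_rack between -0.012 and 0.012 m and z of blue_roll in the frame of yellow_rack between 0.045 and 0.053 m and ((y of spindle_blue in the frame of grey_rack between -0.149 and -0.109 m and y of blue_roll in the frame of yellow_rack between 0.117 and 0.141 m) or (y of spindle_blue in the frame of grey_rack between -0.063 and -0.023 m and y of blue_roll in the frame of yellow_rack between 0.031 and 0.055 m) or (y of spindle_blue in the frame of grey_rack between 0.023 and 0.063 m and y of blue_roll in the frame of yellow_rack between -0.055 and -0.031 m) or (y of spindle_blue in the frame of grey_rack between 0.109 and 0.149 m and y of blue_roll in the frame of yellow_rack between -0.141 and -0.117 m)) and x of white_roll in the frame of yellow_rack between -0.012 and 0.012 m and z of white_roll in the frame of yellow_rack between 0.045 and 0.053 m and ((y of spindle_white in the frame of grey_rack between -0.149 and -0.109 m and y of white_roll in the frame of yellow_rack between 0.117 and 0.141 m) or (y of spindle_white in the frame of grey_rack between -0.063 and -0.023 m and y of white_roll in the frame of yellow_rack between 0.031 and 0.055 m) or (y of spindle_white in the frame of grey_rack between 0.023 and 0.063 m and y of white_roll in the frame of yellow_rack between -0.055 and -0.031 m) or (y of spindle_white in the frame of grey_rack between 0.109 and 0.149 m and y of white_roll in the frame of yellow_rack between -0.141 and -0.117 m))); the robot touches nothing.
It also fails if it takes over 96 s, if anything falls off the work surface, if the arm or the gripper's body presses on something with over 40 N, if the wrist force passes 120 N, or if a joint passes its speed limit or range.

## Working session

There is one attempt and no reset: what is moved stays moved. The work goes in short steps, Python scripts to look and compute and a tool call to move; the robot and the scene stay as the last step left them, time stands still between calls to the robot, and variables do not carry over. Pictures are saved under pics/ and viewed, and the job is handed in when it is done.

Besides the shell and the picture viewer there is one more tool, called after ">>>" as name(argument=value, ...) on one line, values as JSON. play_rows: Moves the arm, as the interface text tells. Its arguments: {"type":"object","properties":{"deltas":{"type":"array"},"force":{"type":"number"}},"required":["deltas"]}

```bash
mkdir -p pics; ls; python3 - <<'E'
from station import bot
import cv2
o=bot.get_obs()
for k,v in o.items(): print(k,v)
for n in ["side","top","wrist"]:
    p=bot.camera_params(n); print(n,p)
    cv2.imwrite(f"pics/{n}0.png",bot.grab_frame(n)[:,:,::-1])
E
```

```text
pics
time_s 0.0
joint_positions [-1.32381369e+00  2.59339812e-01  1.53612391e+00  1.06151817e-05
  1.34799929e+00 -2.02819637e-01]
qvel [ 0.0006142  -0.0015442   0.0009799  -0.00027048 -0.00144718 -0.00021464]
tau [ 1.87288977e-03 -4.46020818e+01 -2.90573680e+01 -2.12498967e-04
  1.16089761e-02  3.31375895e-05]
tcp_pos [ 239.01154081 -494.74521289  230.46003429]
orientation [-1.57262626e+00  3.86885103e-04 -2.69179309e+00]
wrist_force [-0.88584453  0.3340006  -0.66120365]
wrist_torque [-0.0019601   0.02935914 -0.07172665]
gripper_width 85.39209927216983
side {'K': array([[428.83579684,   0.        , 255.63950005],
       [  0.        , 428.83579684, 197.12279803],
       [  0.        ,   0.        ,   1.        ]]), 'xyz': array([ 509.39360784, -682.55374958,  661.16412646]), 'orientation': array([ 0.84800344, -0.00659075, -0.14996386])}
top {'K': array([[460.69558639,   0.        , 253.98448039],
       [  0.        , 460.69558639, 197.41197086],
       [  0.        ,   0.        ,   1.        ]]), 'xyz': array([485.06430309, -20.1123583 , 882.38916079]), 'orientation': array([ 0.15779012,  0.01582654, -1.55340066])}
wrist {'K': array([[330.08621972,   0.        , 261.31865135],
       [  0.        , 330.08621972, 185.92803739],
       [  0.        ,   0.        ,   1.        ]]), 'xyz': array([ 304.8606152 , -463.60259749,  373.21601314]), 'orientation': array([-2.87580972e-01,  3.02438132e-04, -1.12062668e+00])}
```

View pics/top0.png

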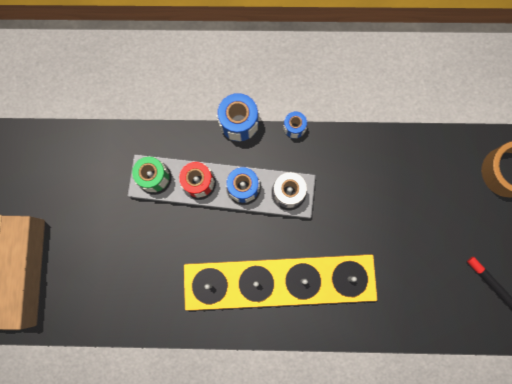

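View pics/side0.png

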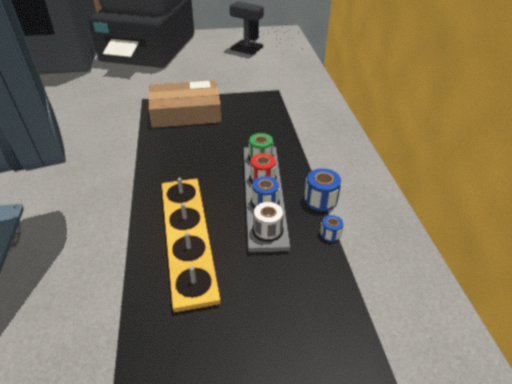

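View pics/wrist0.png

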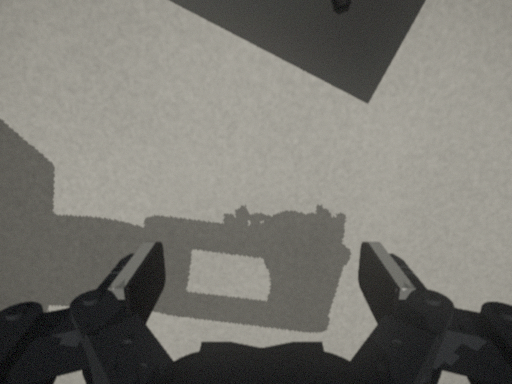

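```bash
cat > h.py <<'E'
import numpy as np, cv2
from station import bot
from scipy.spatial.transform import Rotation as R
def ray(p,uv):
    K=p["K"];Rm=R.from_euler('xyz',p["orientation"]).as_matrix()
    d=np.array([(uv[0]-K[0,2])/K[0,0],-(uv[1]-K[1,2])/K[1,1],-1.])
    return Rm@d
def px2w(p,uv,z):
    d=ray(p,uv);return p["xyz"]+d*(z-p["xyz"][2])/d[2]
def w2px(p,X):
    Rm=R.from_euler('xyz',p["orientation"]).as_matrix()
    c=(np.atleast_2d(X)-p["xyz"])@Rm
    return np.stack([p["K"][0,0]*c[:,0]/-c[:,2]+p["K"][0,2],p["K"][1,1]*-c[:,1]/-c[:,2]+p["K"][1,2]],1)
E
python3 - <<'E'
from h import *
im=cv2.imread("pics/top0.png")
c=im[140:325,115:395]
cv2.imwrite("pics/top0z.png",cv2.resize(c,None,fx=2.8,fy=2.8,interpolation=cv2.INTER_CUBIC))
im=cv2.imread("pics/side0.png")
c=im[120:320,140:360]
cv2.imwrite("pics/side0z.png",cv2.resize(c,None,fx=3,fy=3,interpolation=cv2.INTER_CUBIC))
p=bot.camera_params("top")
im=cv2.imread("pics/top0.png");hsv=cv2.cvtColor(im,cv2.COLOR_BGR2HSV)
m=cv2.inRange(hsv,(20,150,120),(35,255,255)); m[:200]=0
cs=max(cv2.findContours(m,0,1)[0],key=cv2.contourArea)
r=cv2.minAreaRect(cs);print("yellow rect",r)
b=cv2.boxPoints(r);print(b)
for q in b: print(px2w(p,q,20).round(1))
print("ctr",px2w(p,r[0],20).round(1))
E
```

```text
yellow rect ((279.5970764160156, 282.1021423339844), (46.55169677734375, 191.75059509277344), 87.07927703857422)
[[182.66031 263.7418 ]
 [374.16183 253.97128]
 [376.53384 300.4625 ]
 [185.03232 310.233  ]]
[495.3 126.3  20. ]
[ 519.3 -228.5   20. ]
[ 435.2 -230.8   20. ]
[411.3 118.4  20. ]
ctr [465. -54.  20.]
```

View pics/top0z.png

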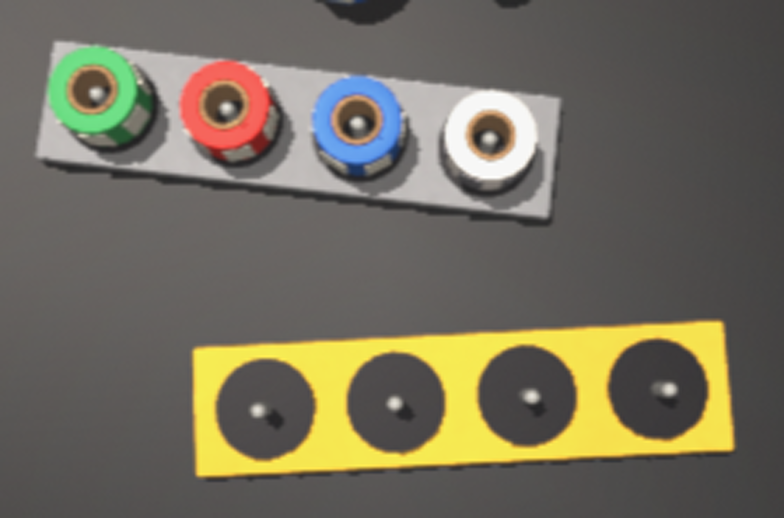

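View pics/side0z.png

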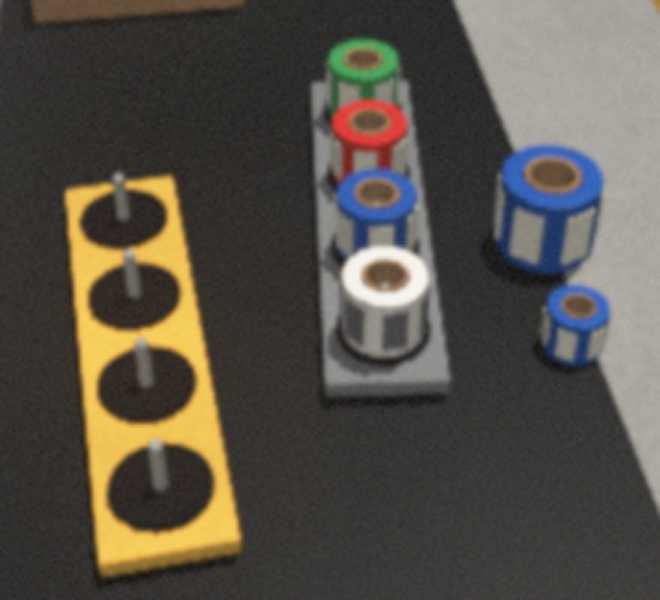

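```bash
cat > fit.py <<'E'
from h import *
from scipy.optimize import least_squares
Y=np.array([129,43,-43,-129.])
def pts(P,z): 
    c,s=np.cos(P[2]),np.sin(P[2]); return np.stack([P[0]-s*Y,P[1]+c*Y,np.full(4,z)],1)
pt=bot.camera_params("top");ps=bot.camera_params("side")
def holes(fn,lo,hi,ymin,box):
    im=cv2.imread(fn);hsv=cv2.cvtColor(im,cv2.COLOR_BGR2HSV)
    m=cv2.inRange(hsv,lo,hi); x0,y0,x1,y1=box
    mm=np.zeros_like(m);mm[y0:y1,x0:x1]=m[y0:y1,x0:x1]
    c,h=cv2.findContours(mm,cv2.RETR_CCOMP,cv2.CHAIN_APPROX_NONE)
    out=[]
    for i in range(len(c)):
        if h[0][i][3]>=0 and cv2.contourArea(c[i])>200:
            e=cv2.fitEllipse(cv2.convexHull(c[i]));out.append(e[0]);print(np.round(e[0],1),np.round(e[1],1))
    return np.array(out)
if __name__=="__main__":
    dt=holes("pics/top0.png",(18,130,90),(35,255,255),200,(170,240,390,320)); dt=dt[np.argsort(dt[:,0])]
    ds=holes("pics/side0.png",(15,110,90),(35,255,255),100,(150,150,230,320))
    tt=np.array([[258,411],[394,404],[530,397],[668,390]])/2.8+[115,140]   # tips
    ts=np.array([[118,177],[128,255],[142,345],[155,445]])/3+[140,120]
    def go(f):
        r=least_squares(f,[465,-54,0.06]);print(r.x.round(3),np.abs(r.fun).max().round(2));return r.x
    f1=lambda P:(w2px(pt,pts(P,24))-dt).ravel()
    f2=lambda P:(w2px(pt,pts(P,63.5))-tt).ravel()
    f3=lambda P:(w2px(ps,pts(P,63.5))-ts).ravel()
    for f in(f1,f2,f3):go(f)
    P=go(lambda P:np.r_[f1(P),f2(P),f3(P)])
    print("yellow",pts(P,24).round(1))
    # rolls: top rings z=74
    rt=np.array([[101,92],[229,107],[359,123],[490,137]])/2.8+[115,140]
    rs=np.array([[363,61],[370,124],[376,193],[385,273]])/3+[140,120]
    for i in range(4): print(px2w(pt,rt[i],74).round(1),px2w(ps,rs[i],74).round(1))
    g1=lambda P:(w2px(pt,pts(P,74))-rt).ravel()
    g2=lambda P:(w2px(ps,pts(P,74))-rs).ravel()
    for f in(g1,g2):go(f)
    P=go(lambda P:np.r_[g1(P),g2(P)]);print(pts(P,74).round(1))
E
python3 fit.py
```

```text
[209.3 285.6] [36.3 37.5]
[256.  283.3] [36.2 37.2]
[302.7 280.9] [36.2 37. ]
[349.5 278.5] [36.  37.5]
[193.  281.6] [31.2 35.9]
[188.  246.4] [29.2 33. ]
[ 4.65129e+02 -5.33310e+01  6.80000e-02] 0.24
[ 4.6439e+02 -5.3189e+01  6.8000e-02] 0.7
[ 4.65363e+02 -5.82950e+01  6.80000e-02] 0.62
[ 4.64877e+02 -5.41090e+01  6.80000e-02] 2.13
yellow [[ 456.1   74.6   24. ]
 [ 462.   -11.2   24. ]
 [ 467.8  -97.    24. ]
 [ 473.7 -182.8   24. ]]
[655.4 180.8  74. ] [656.9 180.   74. ]
[646.8  98.1  74. ] [648.6  95.   74. ]
[637.6  14.6  74. ] [639.4  13.1  74. ]
[629.7 -68.9  74. ] [631.5 -69.9  74. ]
[ 6.42418e+02  5.61670e+01 -1.04000e-01] 2.02
[ 6.44213e+02  5.53640e+01 -1.03000e-01] 1.06
[ 6.43161e+02  5.59420e+01 -1.03000e-01] 1.94
[[656.4 184.3  74. ]
 [647.6  98.7  74. ]
 [638.7  13.2  74. ]
 [629.9 -72.4  74. ]]
```

>>> play_rows(deltas=[{"rot": [0,-0.12,0],"travel": [0,0,0],"jaw": 0.085},{"rot": [0,-0.12,0],"travel": [0,0,0],"jaw": 0.085},{"rot": [0,-0.12,0],"travel": [0,0,0],"jaw": 0.085},{"rot": [0,-0.12,0],"travel": [0,0,0],"jaw": 0.085},{"rot": [0,-0.12,0],"travel": [0,0,0],"jaw": 0.085}], force=50)

```text
time_s: 0.57
tcp_pos: [239.1, -495.1, 230.9]
orientation: [-1.571, 0.001, -2.086]
wrist_force: [-0.0, 0.4, -1.3]
gripper_width: 85.2
```

>>> play_rows(deltas=[{"rot": [0,-0.12,0],"travel": [0,0,0],"jaw": 0.085},{"rot": [0,-0.12,0],"travel": [0,0,0],"jaw": 0.085},{"rot": [0,-0.12,0],"travel": [0,0,0],"jaw": 0.085},{"rot": [0,-0.12,0],"travel": [0,0,0],"jaw": 0.085},{"rot": [0,-0.04,0],"travel": [0,0,0],"jaw": 0.085}])

```text
time_s: 0.98
tcp_pos: [239.1, -495.1, 230.9]
orientation: [-1.571, 0.001, -1.566]
wrist_force: [0.1, 0.2, -0.7]
gripper_width: 84.8
```

>>> play_rows(deltas=[{"rot": [0,0,0],"travel": [-0.03,0,0.028],"jaw": 0.085},{"rot": [0,0,0],"travel": [-0.03,0,0.028],"jaw": 0.085},{"rot": [0,0,0],"travel": [-0.03,0,0.028],"jaw": 0.085},{"rot": [0,0,0],"travel": [-0.03,0,0.028],"jaw": 0.085},{"rot": [0,0,0],"travel": [-0.03,0,0.028],"jaw": 0.085}])

```text
time_s: 1.4
tcp_pos: [380.0, -343.8, 231.1]
orientation: [-1.571, 0.0, -1.573]
wrist_force: [1.2, -0.3, -0.3]
gripper_width: 85.0
```

>>> play_rows(deltas=[{"rot": [0,0,0],"travel": [-0.03,0,0.028],"jaw": 0.085},{"rot": [0,0,0],"travel": [-0.03,0,0.028],"jaw": 0.085},{"rot": [0,0,0],"travel": [-0.03,0,0.028],"jaw": 0.085},{"rot": [0,0,0],"travel": [-0.03,0,0.02],"jaw": 0.085},{"rot": [0,0,0],"travel": [0,0,0],"jaw": 0.085}])

```text
time_s: 1.82
tcp_pos: [486.3, -219.8, 231.1]
orientation: [-1.57, 0.003, -1.566]
wrist_force: [-1.3, 0.3, -0.6]
gripper_width: 85.2
```

```bash
python3 - <<'E'
from h import *
o=bot.get_obs();print(o["tcp_pos"],o["orientation"],o["joint_positions"])
p=bot.camera_params("wrist");print(p["xyz"],p["orientation"])
np.save("w1.npy",np.r_[p["xyz"],p["orientation"]])
cv2.imwrite("pics/wrist1.png",bot.grab_frame("wrist")[:,:,::-1])
E
```

```text
[ 486.29610765 -219.82809646  231.06038487] [-1.56957538  0.0030576  -1.56599439] [-0.63585119  0.2295195   1.57406413  0.0032686   1.33885896 -0.64140395]
[ 486.28816403 -147.88660541  373.90233081] [-0.28648116 -0.00247801  0.00511326]
```

View pics/wrist1.png

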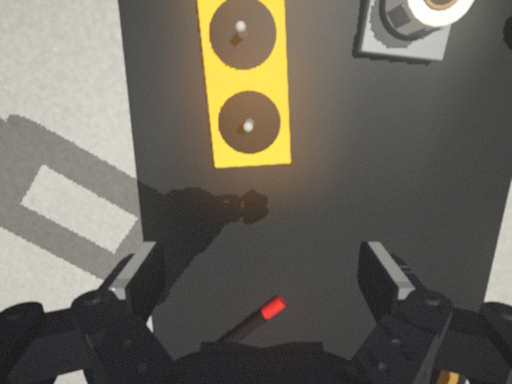

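```bash
python3 - <<'E'
from h import *
w=np.load("w1.npy");p=dict(bot.camera_params("wrist"));p["xyz"]=w[:3];p["orientation"]=w[3:]
for q,z in [((248,126),63.5),((240,27),63.5),((249,122),24),((243,33),24)]: print(px2w(p,q,z).round(1))
E
```

```text
[ 474.8 -181.2   63.5]
[468.5 -97.2  63.5]
[ 474.4 -181.3   24. ]
[469.1 -96.   24. ]
```

>>> play_rows(deltas=[{"rot": [0,0,0],"travel": [-0.015,0,0.038],"jaw": 0.085},{"rot": [0,0,0],"travel": [-0.015,0,0.038],"jaw": 0.085},{"rot": [0,0,0],"travel": [-0.015,0,0.038],"jaw": 0.085},{"rot": [0,0,0],"travel": [-0.015,0,0.03],"jaw": 0.085},{"rot": [0,0,0],"travel": [0,0,0],"jaw": 0.085}])

```text
time_s: 2.28
tcp_pos: [631.3, -164.0, 229.8]
orientation: [-1.57, 0.001, -1.569]
wrist_force: [-1.3, -0.2, 0.3]
gripper_width: 85.0
```

```bash
python3 - <<'E'
from h import *
o=bot.get_obs();print(o["tcp_pos"],o["orientation"],o["joint_positions"])
p=bot.camera_params("wrist");print(p["xyz"],p["orientation"])
np.save("w2.npy",np.r_[p["xyz"],p["orientation"]])
cv2.imwrite("pics/wrist2.png",bot.grab_frame("wrist")[:,:,::-1])
E
```

```text
[ 631.30610726 -163.99150351  229.84071796] [-1.56951676e+00  1.46008802e-03 -1.56938937e+00] [-0.42587203  0.44386859  1.26991119  0.00187839  1.42725364 -0.42754623]
[631.56008019 -91.78451736 372.58648279] [-0.28807581 -0.00260565  0.00177961]
```

View pics/wrist2.png

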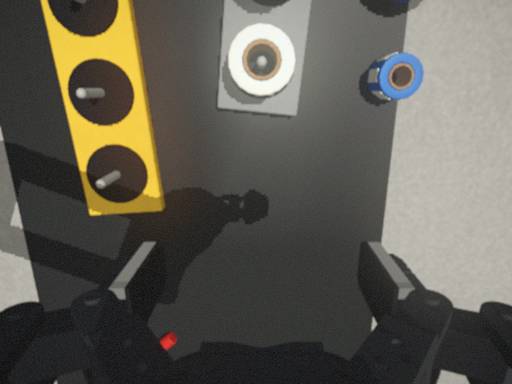

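```bash
python3 - <<'E'
from h import *
w=np.load("w2.npy");p=dict(bot.camera_params("wrist"));p["xyz"]=w[:3];p["orientation"]=w[3:]
for q,z in [((262,60),74),((262,61),64),((401,76),36),((377,85),5)]: print(px2w(p,q,z).round(1))
t=bot.camera_params("top");print("big",px2w(t,(238,143),0),px2w(t,(238,112),90))
E
```

```text
[632.9 -68.9  74. ]
[632.9 -69.   64. ]
[767.8 -80.3  36. ]
[755.8 -88.4   5. ]
big [733.70813114  29.8070707    0.        ] [765.78486538  26.02824588  90.        ]
```

>>> play_rows(deltas=[{"rot": [0,0,0],"travel": [-0.0315,0.02,0],"jaw": 0.085},{"rot": [0,0,0],"travel": [-0.0315,0.02,0],"jaw": 0.085},{"rot": [0,0,0],"travel": [-0.0315,0.02,0],"jaw": 0.085},{"rot": [0,0,0],"travel": [0,0.035,0],"jaw": 0.085},{"rot": [0,0,0],"travel": [0,0,0],"jaw": 0.085}])

```text
time_s: 2.75
tcp_pos: [622.3, -69.9, 130.0]
orientation: [-1.582, 0.003, -1.571]
wrist_force: [-2.2, 0.3, -1.1]
gripper_width: 84.7
```

>>> play_rows(deltas=[{"rot": [0,0,0],"travel": [0,0.035,0],"jaw": 0.085},{"rot": [0,0,0],"travel": [0,0.035,0],"jaw": 0.085},{"rot": [0,0,0],"travel": [0,0.023,0],"jaw": 0.085},{"rot": [0,0,0],"travel": [0,0,0],"jaw": 0.085}])

```text
time_s: 3.08
tcp_pos: [623.5, -72.6, 39.2]
orientation: [-1.58, 0.002, -1.574]
wrist_force: [-2.2, 0.0, 0.3]
gripper_width: 85.2
```

>>> play_rows(deltas=[{"rot": [0,0,0],"travel": [0,0,0],"jaw": 0.04},{"rot": [0,0,0],"travel": [0,0,0],"jaw": 0.04},{"rot": [0,0,0],"travel": [0,0,0],"jaw": 0.04},{"rot": [0,0,0],"travel": [0,0,0],"jaw": 0.04},{"rot": [0,0,0],"travel": [0,0,0],"jaw": 0.04}], force=40)

```text
time_s: 3.5
tcp_pos: [629.7, -72.7, 46.7]
orientation: [-1.565, -0.003, -1.572]
wrist_force: [-0.7, -3.6, 6.9]
gripper_width: 57.6
```

>>> play_rows(deltas=[{"rot": [0,0,0],"travel": [0,-0.01,0],"jaw": 0.04},{"rot": [0,0,0],"travel": [0,-0.025,0],"jaw": 0.04},{"rot": [0,0,0],"travel": [0,-0.03,0],"jaw": 0.04},{"rot": [0,0,0],"travel": [0,-0.025,0],"jaw": 0.04},{"rot": [0,0,0],"travel": [0,0,0],"jaw": 0.04}])

```text
time_s: 3.92
tcp_pos: [631.1, -71.9, 140.8]
orientation: [-1.56, -0.003, -1.571]
wrist_force: [0.8, -1.3, -0.3]
gripper_width: 57.6
```

```bash
cat > snap.py <<'E'
import sys
from h import *
o=bot.get_obs();print(o["tcp_pos"].round(1),o["orientation"].round(3),o["gripper_width"])
p=bot.camera_params("wrist")
n=sys.argv[1]
np.save(n+"_w.npy",np.r_[p["xyz"],p["orientation"]])
for c in sys.argv[2:]: cv2.imwrite(f"pics/{n}_{c}.png",bot.grab_frame(c)[:,:,::-1])
E
python3 snap.py a wrist side
```

```text
[631.1 -71.9 140.8] [-1.56  -0.003 -1.571] 57.61241155645698
```

View pics/a_wrist.png

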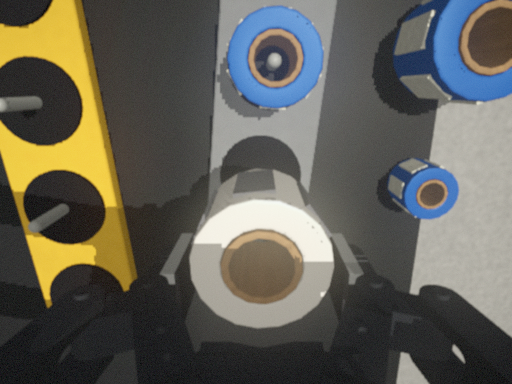

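View pics/a_side.png

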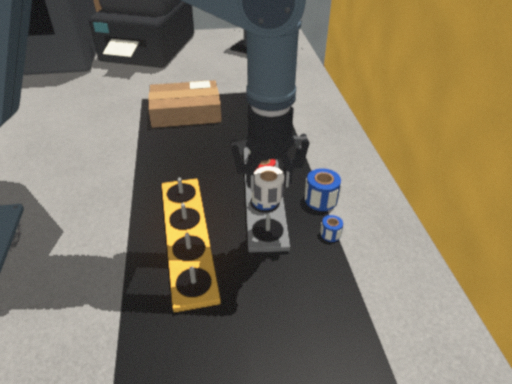

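```bash
cat > m.py <<'E'
import sys
from h import *
w=np.load(sys.argv[1]+"_w.npy");p=dict(bot.camera_params("wrist"));p["xyz"]=w[:3];p["orientation"]=w[3:]
for a in sys.argv[2:]:
    u,v,z=map(float,a.split(","));print(a,px2w(p,(u,v),z).round(1))
E
python3 m.py a 261,262,168 274,57,74 274,60,62
```

```text
261,262,168 [631.3 -64.9 168. ]
274,57,74 [640.1  17.7  74. ]
274,60,62 [640.7  16.9  62. ]
```

```bash
python3 - <<'E'
from h import *
ps=bot.camera_params("side")
for X in [(631,-65,168),(631,-69,161)]: print(w2px(ps,X), w2px(ps,np.array(X)-[0,0,50]))
im=cv2.imread("pics/a_side.png")[140:260,210:330]
cv2.imwrite("pics/az.png",cv2.resize(im,None,fx=5,fy=5,interpolation=cv2.INTER_CUBIC))
im=cv2.imread("pics/a_wrist.png")[180:350,160:360]
cv2.imwrite("pics/awz.png",cv2.resize(im,None,fx=3,fy=3,interpolation=cv2.INTER_CUBIC))
E
```

```text
[[268.92891583 172.42705689]] [[268.22992808 192.76089317]]
[[269.1969814  176.69883461]] [[268.48874499 196.82228954]]
```

View pics/az.png

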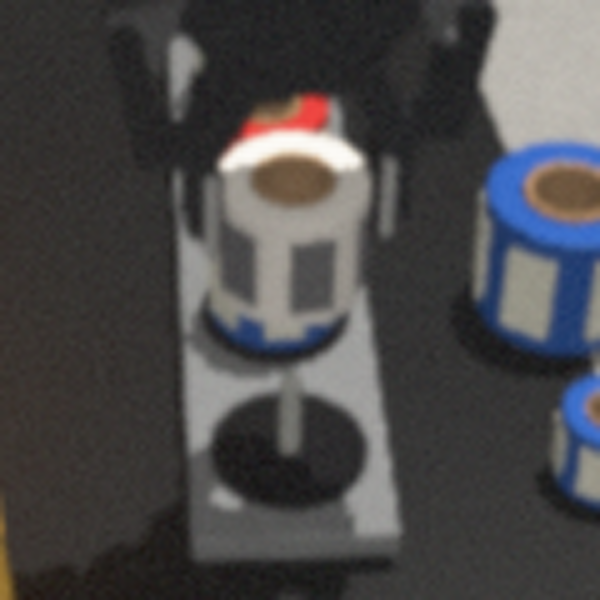

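View pics/awz.png

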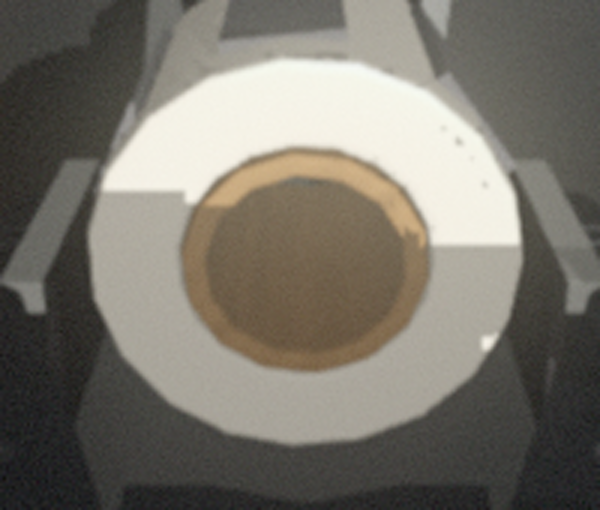

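>>> play_rows(deltas=[{"rot": [0,0,0],"travel": [-0.0237,0,-0.0292],"jaw": 0.04},{"rot": [0,0,0],"travel": [-0.0237,0,-0.0292],"jaw": 0.04},{"rot": [0,0,0],"travel": [-0.0237,0,-0.0292],"jaw": 0.04},{"rot": [0,0,0],"travel": [-0.0237,0,-0.0292],"jaw": 0.04},{"rot": [0,0,0],"travel": [-0.0237,0,-0.0292],"jaw": 0.04}])

```text
time_s: 4.43
tcp_pos: [478.7, 48.6, 131.8]
orientation: [-1.574, 0.001, -1.572]
wrist_force: [-0.4, 0.4, -1.1]
gripper_width: 57.2
```

>>> play_rows(deltas=[{"rot": [0,0,0],"travel": [-0.0237,0,-0.0292],"jaw": 0.04},{"rot": [0,0,0],"travel": [0,0,0],"jaw": 0.04},{"rot": [0,0,0],"travel": [0,0,0],"jaw": 0.04}])

```text
time_s: 4.68
tcp_pos: [449.7, 72.6, 132.3]
orientation: [-1.574, 0.0, -1.569]
wrist_force: [0.6, -1.1, -1.9]
gripper_width: 57.4
```

>>> play_rows(deltas=[{"rot": [0,0,0],"travel": [0.0025,0,0.0065],"jaw": 0.04},{"rot": [0,0,0],"travel": [0,0,0],"jaw": 0.04}])

```text
time_s: 4.85
tcp_pos: [461.3, 67.7, 133.4]
orientation: [-1.569, -0.001, -1.572]
wrist_force: [-0.0, -0.3, -1.6]
gripper_width: 57.4
```

```bash
python3 snap.py b wrist side top
```

```text
[461.3  67.7 133.4] [-1.569e+00 -1.000e-03 -1.572e+00] 57.403162307465784
```

View pics/b_wrist.png

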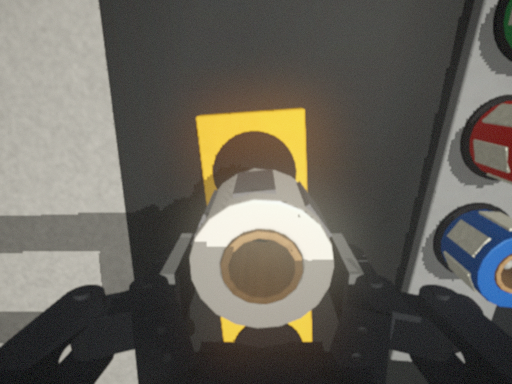

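View pics/b_side.png

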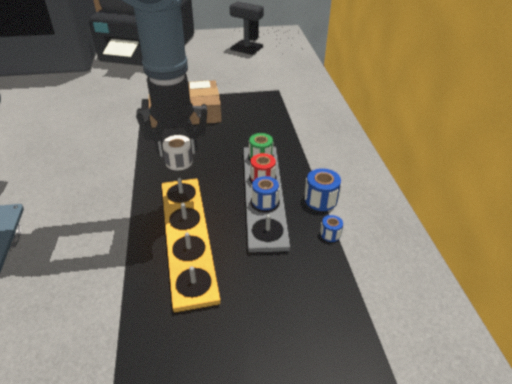

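>>> play_rows(deltas=[{"rot": [0,0,0],"travel": [0,0,0],"jaw": 0.04},{"rot": [0,0,0],"travel": [0,0,0],"jaw": 0.04}])

```text
time_s: 5.17
tcp_pos: [459.2, 68.3, 133.0]
orientation: [-1.571, 0.0, -1.573]
wrist_force: [-0.7, -0.2, -0.7]
gripper_width: 57.5
```

```bash
python3 m.py b 262,263.5,157 262,263.5,155; python3 - <<'E'
from h import *
im=cv2.imread("pics/b_side.png")[110:230,130:250]
cv2.imwrite("pics/bz.png",cv2.resize(im,None,fx=5,fy=5,interpolation=cv2.INTER_CUBIC))
ps=bot.camera_params("side")
print(w2px(ps,[[461.5,73,157],[461.5,73,107]]))
print(bot.get_obs()["tcp_pos"])
E
```

```text
262,263.5,157 [462.3  71.9 157. ]
262,263.5,155 [462.3  70.8 155. ]
[[176.62734026 142.94984582]
 [179.31191305 162.35945423]]
[459.20817888  68.28035679 133.04019638]
```

View pics/bz.png

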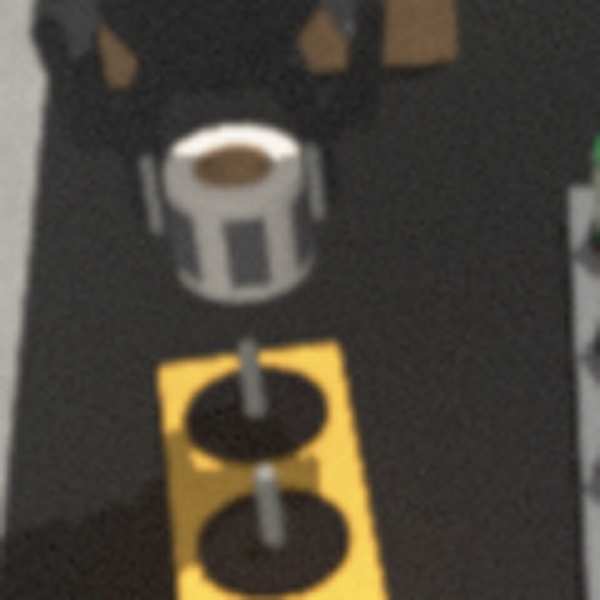

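>>> play_rows(deltas=[{"rot": [0,0,0],"travel": [-0.002,0.01,-0.003],"jaw": 0.04},{"rot": [0,0,0],"travel": [0,0.015,0],"jaw": 0.04},{"rot": [0,0,0],"travel": [0,0.01,0],"jaw": 0.04},{"rot": [0,0,0],"travel": [0,0,0],"jaw": 0.04},{"rot": [0,0,0],"travel": [0,0,0],"jaw": 0.04}])

```text
time_s: 5.58
tcp_pos: [455.7, 70.6, 98.1]
orientation: [-1.572, 0.0, -1.572]
wrist_force: [0.8, -0.9, -1.5]
gripper_width: 57.3
```

Position is right (want 456.2, 70). Descend to about 53.

>>> play_rows(deltas=[{"rot": [0,0,0],"travel": [0,0.01,0],"jaw": 0.04},{"rot": [0,0,0],"travel": [0,0.012,0],"jaw": 0.04},{"rot": [0,0,0],"travel": [0,0.012,0],"jaw": 0.04},{"rot": [0,0,0],"travel": [0,0.008,0],"jaw": 0.04},{"rot": [0,0,0],"travel": [0,0,0],"jaw": 0.04}])

```text
time_s: 6.0
tcp_pos: [455.4, 70.7, 55.5]
orientation: [-1.573, 0.0, -1.572]
wrist_force: [0.1, 0.1, -1.4]
gripper_width: 57.1
```

```bash
python3 snap.py c side
```

```text
[455.4  70.7  55.5] [-1.573  0.    -1.572] 57.11948638506882
```

View pics/c_side.png

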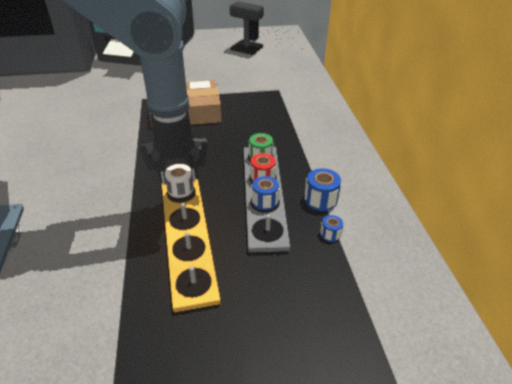

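>>> play_rows(deltas=[{"rot": [0,0,0],"travel": [0,0.003,0],"jaw": 0.04},{"rot": [0,0,0],"travel": [0,0.002,0],"jaw": 0.04},{"rot": [0,0,0],"travel": [0,0,0],"jaw": 0.04}])

```text
time_s: 6.3
tcp_pos: [456.2, 70.7, 51.5]
orientation: [-1.57, -0.0, -1.572]
wrist_force: [-0.5, 0.1, -1.8]
gripper_width: 57.4
```

>>> play_rows(deltas=[{"rot": [0,0,0],"travel": [0,0,0],"jaw": 0.085},{"rot": [0,0,0],"travel": [0,0,0],"jaw": 0.085},{"rot": [0,0,0],"travel": [0,0,0],"jaw": 0.085},{"rot": [0,0,0],"travel": [0,0,0],"jaw": 0.085},{"rot": [0,0,0],"travel": [0,0,0],"jaw": 0.085}])

```text
time_s: 6.72
tcp_pos: [456.2, 70.7, 51.5]
orientation: [-1.57, -0.0, -1.572]
wrist_force: [0.3, -0.2, 0.0]
gripper_width: 85.2
```

>>> play_rows(deltas=[{"rot": [0,0,0],"travel": [0,-0.015,0],"jaw": 0.085},{"rot": [0,0,0],"travel": [0,-0.03,0],"jaw": 0.085},{"rot": [0,0,0],"travel": [0,-0.035,0],"jaw": 0.085},{"rot": [0,0,0],"travel": [0,-0.01,0],"jaw": 0.085},{"rot": [0,0,0],"travel": [0,0,0],"jaw": 0.085}])

```text
time_s: 7.13
tcp_pos: [458.4, 70.5, 144.5]
orientation: [-1.564, -0.001, -1.572]
wrist_force: [0.3, -0.9, -0.5]
gripper_width: 85.1
```

```bash
python3 snap.py d wrist side
```

```text
[458.4  70.5 144.5] [-1.564e+00 -1.000e-03 -1.572e+00] 85.12076099047569
```

View pics/d_wrist.png

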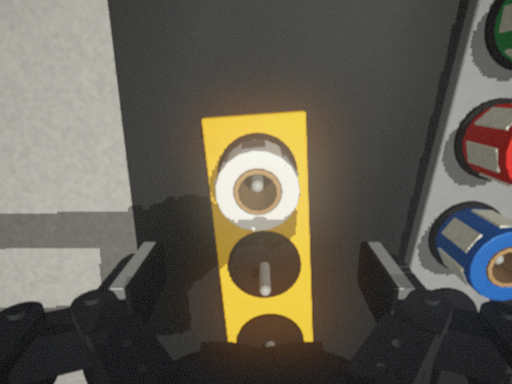

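View pics/d_side.png

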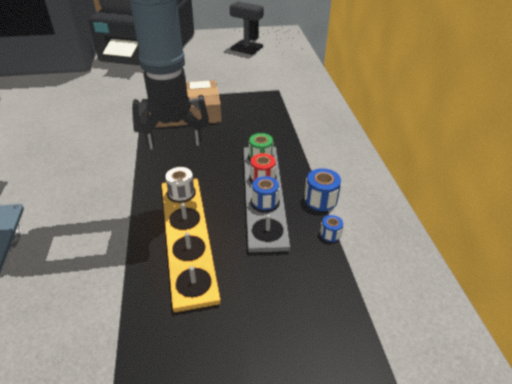

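>>> play_rows(deltas=[{"rot": [0,0,0],"travel": [0.011,0,0.0362],"jaw": 0.085},{"rot": [0,0,0],"travel": [0.011,0,0.0362],"jaw": 0.085},{"rot": [0,0,0],"travel": [0.011,0,0.0362],"jaw": 0.085},{"rot": [0,0,0],"travel": [0.011,0,0.0362],"jaw": 0.085},{"rot": [0,0,0],"travel": [0.011,0,0.0362],"jaw": 0.085}])

```text
time_s: 7.65
tcp_pos: [637.2, 15.1, 138.5]
orientation: [-1.575, 0.001, -1.572]
wrist_force: [0.6, -0.1, 0.8]
gripper_width: 85.2
```

>>> play_rows(deltas=[{"rot": [0,0,0],"travel": [0,0,0],"jaw": 0.085},{"rot": [0,0,0],"travel": [0,0,0],"jaw": 0.085},{"rot": [0,0,0],"travel": [0,0,0],"jaw": 0.085},{"rot": [0,0,0],"travel": [0,0,0],"jaw": 0.085}])

```text
time_s: 7.98
tcp_pos: [635.1, 16.1, 139.9]
orientation: [-1.574, 0.001, -1.571]
wrist_force: [0.5, 0.2, -0.3]
gripper_width: 85.2
```

```bash
python3 snap.py e wrist
```

```text
[635.1  16.1 139.9] [-1.574e+00  1.000e-03 -1.571e+00] 85.19728543045889
```

View pics/e_wrist.png

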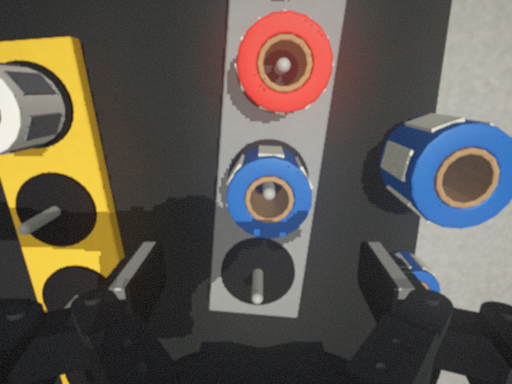

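```bash
python3 m.py e 269,197,74 284.5,61,74 385,175,80 
```

```text
269,197,74 [640.9  18.7  74. ]
284.5,61,74 [649.5 103.6  74. ]
385,175,80 [714.1  35.4  80. ]
```

>>> play_rows(deltas=[{"rot": [0,0,0],"travel": [-0.001,0.02,0.003],"jaw": 0.085},{"rot": [0,0,0],"travel": [0,0.025,0],"jaw": 0.085},{"rot": [0,0,0],"travel": [0,0.025,0],"jaw": 0.085},{"rot": [0,0,0],"travel": [0,0.02,0],"jaw": 0.085},{"rot": [0,0,0],"travel": [0,0,0],"jaw": 0.085}])

```text
time_s: 8.45
tcp_pos: [635.8, 17.5, 47.3]
orientation: [-1.579, 0.001, -1.571]
wrist_force: [-0.0, 0.8, -1.1]
gripper_width: 84.9
```

>>> play_rows(deltas=[{"rot": [0,0,0],"travel": [0,0,0],"jaw": 0.04},{"rot": [0,0,0],"travel": [0,0,0],"jaw": 0.04},{"rot": [0,0,0],"travel": [0,0,0],"jaw": 0.04},{"rot": [0,0,0],"travel": [0,0,0],"jaw": 0.04},{"rot": [0,0,0],"travel": [0,0,0],"jaw": 0.04}])

```text
time_s: 8.87
tcp_pos: [641.3, 16.5, 53.8]
orientation: [-1.567, -0.0, -1.572]
wrist_force: [-1.3, 0.6, 6.4]
gripper_width: 56.3
```

>>> play_rows(deltas=[{"rot": [0,0,0],"travel": [0,-0.01,0],"jaw": 0.04},{"rot": [0,0,0],"travel": [0,-0.025,0],"jaw": 0.04},{"rot": [0,0,0],"travel": [0,-0.03,0],"jaw": 0.04},{"rot": [0,0,0],"travel": [0,-0.025,0],"jaw": 0.04},{"rot": [0,0,0],"travel": [0,0,0],"jaw": 0.04}])

```text
time_s: 9.28
tcp_pos: [643.5, 16.0, 148.6]
orientation: [-1.56, -0.002, -1.572]
wrist_force: [1.1, -0.2, -1.2]
gripper_width: 56.5
```

```bash
python3 snap.py f wrist
```

```text
[643.5  16.  148.6] [-1.56  -0.002 -1.572] 56.54694769557748
```

View pics/f_wrist.png

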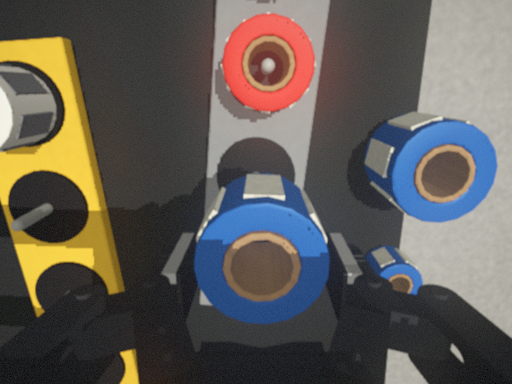

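```bash
python3 m.py f 262,262,168 262,262,164; python3 - <<'E'
from h import *
print(np.load("f_w.npy"))
# fit roll top ring: outline colour blue
im=cv2.imread("pics/f_wrist.png")
cv2.imwrite("pics/fz.png",cv2.resize(im[170:340,160:360],None,fx=3.5,fy=3.5,interpolation=cv2.INTER_CUBIC))
E
```

```text
262,262,168 [644.3  18.6 168. ]
262,262,164 [644.4  16.3 164. ]
[ 6.42516293e+02  8.86848599e+01  2.91057242e+02 -2.91235975e-01
 -1.24412788e-02 -4.69807648e-04]
```

View pics/fz.png

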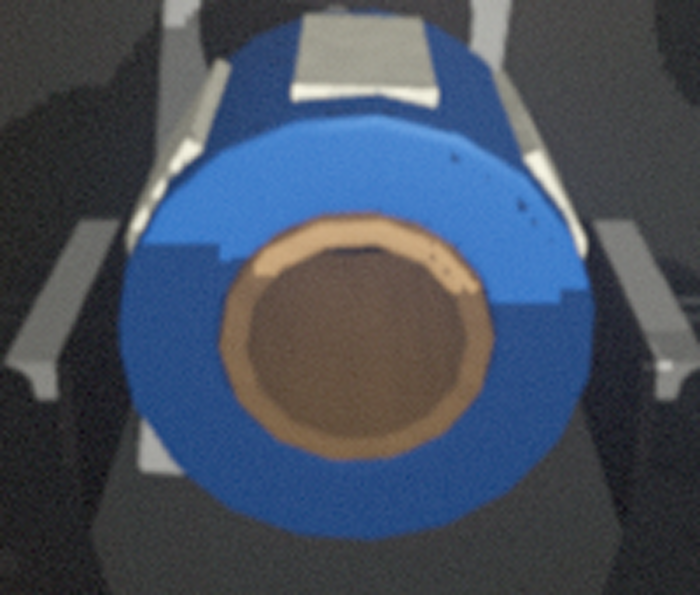

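>>> play_rows(deltas=[{"rot": [0,0,0],"travel": [0.0054,0,-0.0363],"jaw": 0.04},{"rot": [0,0,0],"travel": [0.0054,0,-0.0363],"jaw": 0.04},{"rot": [0,0,0],"travel": [0.0054,0,-0.0363],"jaw": 0.04},{"rot": [0,0,0],"travel": [0.0054,0,-0.0363],"jaw": 0.04},{"rot": [0,0,0],"travel": [0.0054,0,-0.0363],"jaw": 0.04}])

```text
time_s: 9.75
tcp_pos: [455.6, -10.1, 140.1]
orientation: [-1.573, 0.001, -1.572]
wrist_force: [-0.2, -0.1, -1.1]
gripper_width: 56.6
```

>>> play_rows(deltas=[{"rot": [0,0,0],"travel": [0,0,0],"jaw": 0.04},{"rot": [0,0,0],"travel": [0,0.01,0],"jaw": 0.04},{"rot": [0,0,0],"travel": [0,0.01,0],"jaw": 0.04},{"rot": [0,0,0],"travel": [0,0,0],"jaw": 0.04},{"rot": [0,0,0],"travel": [0,0,0],"jaw": 0.04}])

```text
time_s: 10.17
tcp_pos: [457.5, -10.1, 120.6]
orientation: [-1.573, 0.001, -1.572]
wrist_force: [-0.1, 0.5, -1.4]
gripper_width: 56.3
```

```bash
python3 snap.py g side wrist; python3 - <<'E'
from h import *
im=cv2.imread("pics/g_side.png")[110:260,130:280]
im2=cv2.imread("pics/g_wrist.png")
a=cv2.resize(im,(450,450),interpolation=cv2.INTER_CUBIC);b=cv2.resize(im2,None,fx=.68,fy=.68)
o=np.zeros((450,450+b.shape[1],3),np.uint8);o[:,:450]=a;o[:b.shape[0],450:]=b
cv2.imwrite("pics/gz.png",o[:,:800])
E
```

```text
[457.5 -10.1 120.6] [-1.573e+00  1.000e-03 -1.572e+00] 56.27609701751262
```

View pics/gz.png

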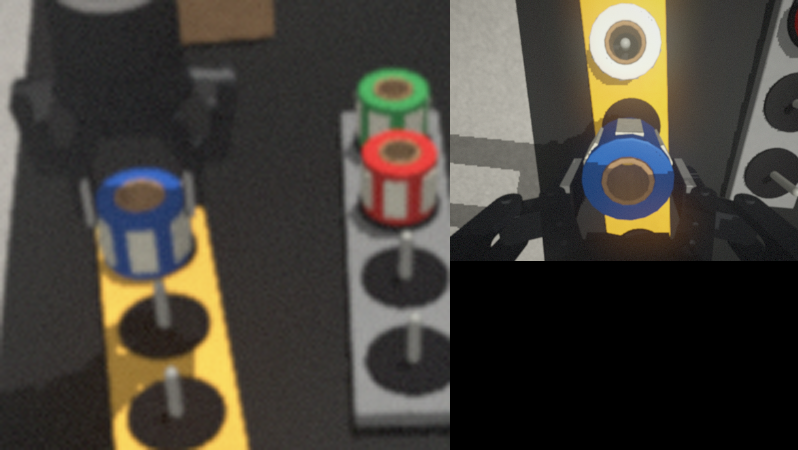

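```bash
python3 - <<'E'
from h import *
ps=bot.camera_params("side")
print(w2px(ps,[[458,-10,136.6],[458,-10,140],[458,-6,138],[462,-10,138]]))
E
python3 m.py g 264,267,137 264,267,140 268,62,74
```

```text
[[176.56912639 175.57939956]
 [176.36815838 174.21519066]
 [176.46071849 173.76138524]
 [178.55234804 174.83871838]]
264,267,137 [459.5 -11.7 137. ]
264,267,140 [459.4  -9.9 140. ]
268,62,74 [461.9  75.5  74. ]
```

>>> play_rows(deltas=[{"rot": [0,0,0],"travel": [0,0.005,0.004],"jaw": 0.04},{"rot": [0,0,0],"travel": [0,0.01,0],"jaw": 0.04},{"rot": [0,0,0],"travel": [0,0.005,0],"jaw": 0.04},{"rot": [0,0,0],"travel": [0,0,0],"jaw": 0.04},{"rot": [0,0,0],"travel": [0,0,0],"jaw": 0.04}])

```text
time_s: 10.68
tcp_pos: [462.3, -10.2, 101.0]
orientation: [-1.572, 0.0, -1.572]
wrist_force: [0.6, -0.6, -1.6]
gripper_width: 56.7
```

>>> play_rows(deltas=[{"rot": [0,0,0],"travel": [0,0.01,0],"jaw": 0.04},{"rot": [0,0,0],"travel": [0,0.012,0],"jaw": 0.04},{"rot": [0,0,0],"travel": [0,0.012,0],"jaw": 0.04},{"rot": [0,0,0],"travel": [0,0.004,0],"jaw": 0.04},{"rot": [0,0,0],"travel": [0,0,0],"jaw": 0.04}])

```text
time_s: 11.1
tcp_pos: [461.9, -10.1, 62.8]
orientation: [-1.573, 0.0, -1.572]
wrist_force: [-0.7, 0.5, -1.5]
gripper_width: 56.6
```

>>> play_rows(deltas=[{"rot": [0,0,0],"travel": [0,0.002,0],"jaw": 0.04},{"rot": [0,0,0],"travel": [0,0.001,0],"jaw": 0.04},{"rot": [0,0,0],"travel": [0,0,0],"jaw": 0.04}])

```text
time_s: 11.35
tcp_pos: [462.8, -10.4, 60.7]
orientation: [-1.57, -0.0, -1.572]
wrist_force: [0.4, 0.2, -2.3]
gripper_width: 56.5
```

```bash
python3 snap.py i side; python3 - <<'E'
from h import *
im=cv2.imread("pics/i_side.png")[110:260,130:280]
cv2.imwrite("pics/iz.png",cv2.resize(im,(600,600),interpolation=cv2.INTER_CUBIC))
E
```

```text
[462.8 -10.4  60.7] [-1.57  -0.    -1.572] 56.46959139135921
```

View pics/iz.png

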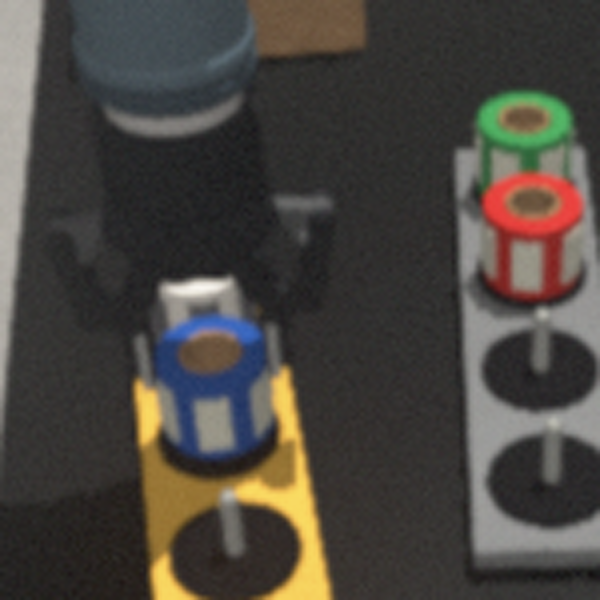

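>>> play_rows(deltas=[{"rot": [0,0,0],"travel": [0,0.0025,0],"jaw": 0.04},{"rot": [0,0,0],"travel": [0,0,0],"jaw": 0.085},{"rot": [0,0,0],"travel": [0,0,0],"jaw": 0.085},{"rot": [0,0,0],"travel": [0,0,0],"jaw": 0.085},{"rot": [0,0,0],"travel": [0,0,0],"jaw": 0.085}])

```text
time_s: 11.82
tcp_pos: [462.6, -10.4, 58.0]
orientation: [-1.57, -0.0, -1.572]
wrist_force: [-0.8, 0.0, -0.1]
gripper_width: 84.6
```

>>> play_rows(deltas=[{"rot": [0,0,0],"travel": [0,0,0],"jaw": 0.085},{"rot": [0,0,0],"travel": [0,-0.015,0],"jaw": 0.085},{"rot": [0,0,0],"travel": [0,-0.03,0],"jaw": 0.085},{"rot": [0,0,0],"travel": [0,-0.035,0],"jaw": 0.085},{"rot": [0,0,0],"travel": [0,-0.01,0],"jaw": 0.085}])

```text
time_s: 12.23
tcp_pos: [464.8, -10.8, 152.2]
orientation: [-1.564, -0.002, -1.572]
wrist_force: [0.9, 0.3, -0.1]
gripper_width: 85.3
```

```bash
python3 snap.py j wrist
```

```text
[464.8 -10.8 152.2] [-1.564 -0.002 -1.572] 85.27958401032565
```

View pics/j_wrist.png

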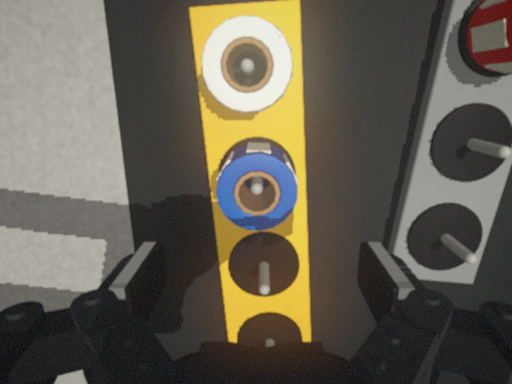

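>>> play_rows(deltas=[{"rot": [0,0,0],"travel": [-0.0186,0,0.0304],"jaw": 0.085},{"rot": [0,0,0],"travel": [-0.0186,0,0.0304],"jaw": 0.085},{"rot": [0,0,0],"travel": [-0.0186,0,0.0304],"jaw": 0.085},{"rot": [0,0,0],"travel": [-0.0186,0,0.0304],"jaw": 0.085},{"rot": [0,0,0],"travel": [-0.0186,0,0.0304],"jaw": 0.085}])

```text
time_s: 12.7
tcp_pos: [615.3, 83.6, 146.6]
orientation: [-1.572, 0.0, -1.572]
wrist_force: [0.9, -0.6, 0.1]
gripper_width: 85.0
```

>>> play_rows(deltas=[{"rot": [0,0,0],"travel": [-0.0186,0,0.0304],"jaw": 0.085},{"rot": [0,0,0],"travel": [0,0,0],"jaw": 0.085},{"rot": [0,0,0],"travel": [0,0,0],"jaw": 0.085},{"rot": [0,0,0],"travel": [0,0,0],"jaw": 0.085}])

```text
time_s: 13.03
tcp_pos: [643.7, 101.0, 146.2]
orientation: [-1.574, -0.0, -1.571]
wrist_force: [0.0, -0.1, 0.1]
gripper_width: 85.0
```

```bash
python3 snap.py k wrist
```

```text
[643.7 101.  146.2] [-1.574 -0.    -1.571] 84.98261889139636
```

View pics/k_wrist.png

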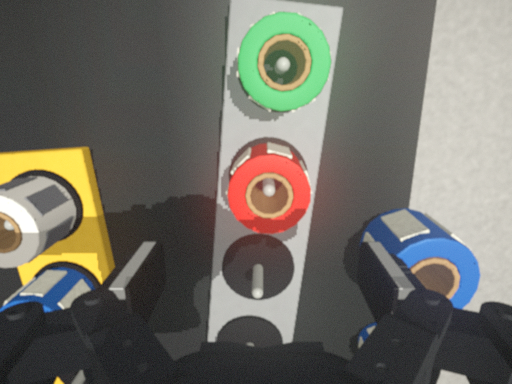

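```bash
python3 m.py k 269,194,74 284,61,74 
```

```text
269,194,74 [649.6 103.6  74. ]
284,61,74 [658.2 188.9  74. ]
```

>>> play_rows(deltas=[{"rot": [0,0,0],"travel": [0,0.022,0.004],"jaw": 0.085},{"rot": [0,0,0],"travel": [0,0.025,0],"jaw": 0.085},{"rot": [0,0,0],"travel": [0,0.025,0],"jaw": 0.085},{"rot": [0,0,0],"travel": [0,0.025,0],"jaw": 0.085},{"rot": [0,0,0],"travel": [0,0,0],"jaw": 0.085}])

```text
time_s: 13.5
tcp_pos: [644.1, 100.1, 45.9]
orientation: [-1.581, -0.0, -1.573]
wrist_force: [-0.8, 0.1, -1.3]
gripper_width: 85.2
```

>>> play_rows(deltas=[{"rot": [0,0,0],"travel": [0,0,0],"jaw": 0.04},{"rot": [0,0,0],"travel": [0,0,0],"jaw": 0.04},{"rot": [0,0,0],"travel": [0,0,0],"jaw": 0.04},{"rot": [0,0,0],"travel": [0,0,0],"jaw": 0.04},{"rot": [0,0,0],"travel": [0,0,0],"jaw": 0.04}])

```text
time_s: 13.92
tcp_pos: [650.5, 100.9, 53.5]
orientation: [-1.567, -0.0, -1.572]
wrist_force: [-1.4, -1.0, 6.8]
gripper_width: 55.7
```

>>> play_rows(deltas=[{"rot": [0,0,0],"travel": [0,-0.01,0],"jaw": 0.04},{"rot": [0,0,0],"travel": [0,-0.025,0],"jaw": 0.04},{"rot": [0,0,0],"travel": [0,-0.03,0],"jaw": 0.04},{"rot": [0,0,0],"travel": [0,-0.025,0],"jaw": 0.04},{"rot": [0,0,0],"travel": [0,0,0],"jaw": 0.04}])

```text
time_s: 14.33
tcp_pos: [652.5, 101.3, 148.1]
orientation: [-1.56, -0.0, -1.572]
wrist_force: [1.1, 1.1, -0.4]
gripper_width: 55.5
```

```bash
python3 snap.py l wrist; python3 - <<'E'
from h import *
im=cv2.imread("pics/l_wrist.png");print(np.load("l_w.npy"))
cv2.imwrite("pics/lz.png",cv2.resize(im[170:340,160:360],None,fx=3.5,fy=3.5,interpolation=cv2.INTER_CUBIC))
E
```

```text
[652.5 101.3 148.1] [-1.56  -0.    -1.572] 55.456121142559574
[ 6.51431577e+02  1.73676986e+02  2.90705177e+02 -2.89598633e-01
 -1.24901605e-02 -3.56366659e-04]
```

View pics/lz.png

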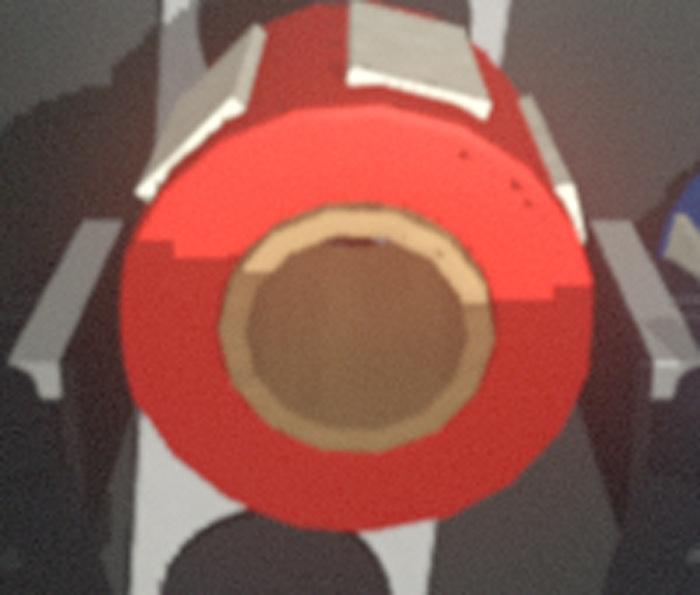

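>>> play_rows(deltas=[{"rot": [0,0,0],"travel": [0.0285,0,-0.0258],"jaw": 0.04},{"rot": [0,0,0],"travel": [0.0285,0,-0.0258],"jaw": 0.04},{"rot": [0,0,0],"travel": [0.0285,0,-0.0258],"jaw": 0.04},{"rot": [0,0,0],"travel": [0.0285,0,-0.0258],"jaw": 0.04},{"rot": [0,0,0],"travel": [0.0285,0,-0.0258],"jaw": 0.04}])

```text
time_s: 14.8
tcp_pos: [517.3, -41.7, 139.5]
orientation: [-1.573, 0.001, -1.571]
wrist_force: [-1.4, -0.8, -1.8]
gripper_width: 55.5
```

>>> play_rows(deltas=[{"rot": [0,0,0],"travel": [0.0285,0,-0.0258],"jaw": 0.04},{"rot": [0,0,0],"travel": [0.0285,0,-0.0258],"jaw": 0.04},{"rot": [0,0,0],"travel": [0,0,0],"jaw": 0.04},{"rot": [0,0,0],"travel": [0,0.01,0],"jaw": 0.04},{"rot": [0,0,0],"travel": [0,0.01,0],"jaw": 0.04}])

```text
time_s: 15.22
tcp_pos: [468.3, -98.3, 120.1]
orientation: [-1.57, 0.0, -1.573]
wrist_force: [-0.1, 0.4, -1.5]
gripper_width: 55.9
```

>>> play_rows(deltas=[{"rot": [0,0,0],"travel": [0,0,0],"jaw": 0.04},{"rot": [0,0,0],"travel": [0,0,0],"jaw": 0.04}])

```text
time_s: 15.38
tcp_pos: [467.7, -96.8, 119.3]
orientation: [-1.574, 0.002, -1.57]
wrist_force: [-0.2, -0.9, -1.7]
gripper_width: 56.1
```

```bash
python3 snap.py n side ; python3 - <<'E'
from h import *
im=cv2.imread("pics/n_side.png")[150:300,130:280]
cv2.imwrite("pics/nz.png",cv2.resize(im,(600,600),interpolation=cv2.INTER_CUBIC))
ps=bot.camera_params("side");t=bot.get_obs()["tcp_pos"]
print((w2px(ps,t+[0.5,2,16.])-[130,150])*4)
E
```

```text
[467.7 -96.8 119.3] [-1.574  0.002 -1.57 ] 56.107429913936954
[[212.75364292 217.31773654]]
```

View pics/nz.png

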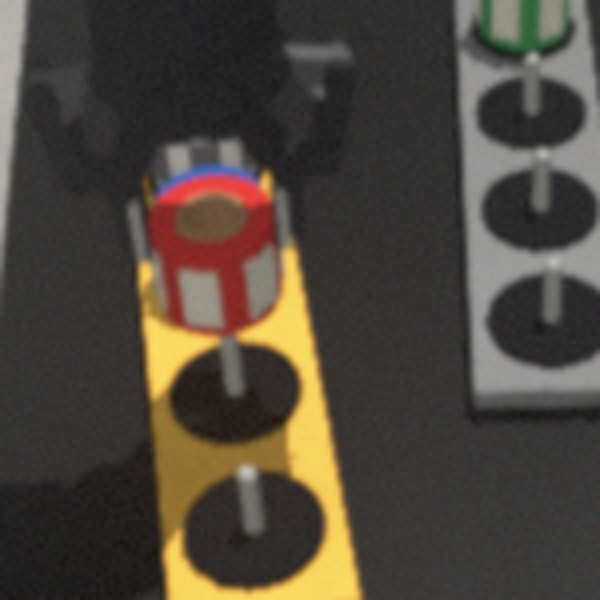

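>>> play_rows(deltas=[{"rot": [0,0,0],"travel": [0.0015,0.005,0],"jaw": 0.04},{"rot": [0,0,0],"travel": [0,0.01,0],"jaw": 0.04},{"rot": [0,0,0],"travel": [0,0.005,0],"jaw": 0.04},{"rot": [0,0,0],"travel": [0,0,0],"jaw": 0.04},{"rot": [0,0,0],"travel": [0,0,0],"jaw": 0.04}])

```text
time_s: 15.85
tcp_pos: [467.7, -99.4, 100.2]
orientation: [-1.572, 0.001, -1.572]
wrist_force: [-0.4, -0.5, -1.4]
gripper_width: 56.2
```

>>> play_rows(deltas=[{"rot": [0,0,0],"travel": [0,0.01,0],"jaw": 0.04},{"rot": [0,0,0],"travel": [0,0.012,0],"jaw": 0.04},{"rot": [0,0,0],"travel": [0,0.012,0],"jaw": 0.04},{"rot": [0,0,0],"travel": [0,0.004,0],"jaw": 0.04},{"rot": [0,0,0],"travel": [0,0,0],"jaw": 0.04}])

```text
time_s: 16.27
tcp_pos: [467.3, -99.4, 61.6]
orientation: [-1.573, 0.001, -1.572]
wrist_force: [-0.3, 0.5, -2.1]
gripper_width: 55.8
```

```bash
python3 snap.py o side ; python3 - <<'E'
from h import *
im=cv2.imread("pics/o_side.png")[150:300,130:280]
cv2.imwrite("pics/oz.png",cv2.resize(im,(600,600),interpolation=cv2.INTER_CUBIC))
E
```

```text
[467.3 -99.4  61.6] [-1.573e+00  1.000e-03 -1.572e+00] 55.84069932509505
```

View pics/oz.png

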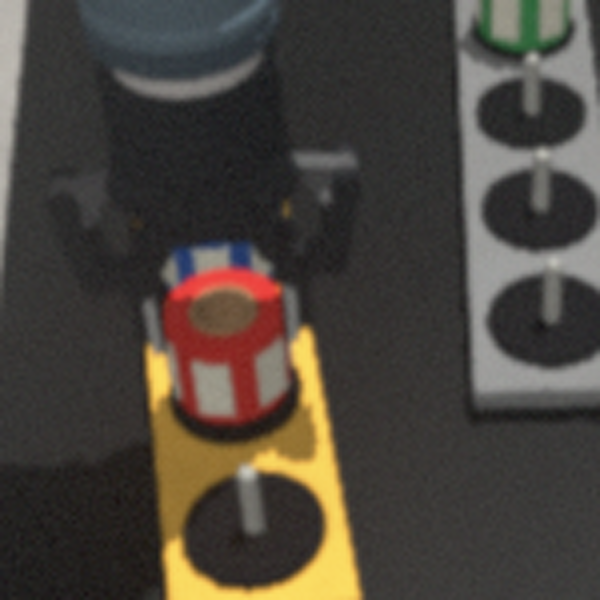

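>>> play_rows(deltas=[{"rot": [0,0,0],"travel": [0,0.003,0],"jaw": 0.04},{"rot": [0,0,0],"travel": [0,0,0],"jaw": 0.04},{"rot": [0,0,0],"travel": [0,0,0],"jaw": 0.085},{"rot": [0,0,0],"travel": [0,0,0],"jaw": 0.085},{"rot": [0,0,0],"travel": [0,0,0],"jaw": 0.085}])

```text
time_s: 16.73
tcp_pos: [468.6, -99.9, 60.4]
orientation: [-1.57, -0.001, -1.572]
wrist_force: [0.1, 0.1, 0.5]
gripper_width: 84.9
```

>>> play_rows(deltas=[{"rot": [0,0,0],"travel": [0,0,0],"jaw": 0.085},{"rot": [0,0,0],"travel": [0,0,0],"jaw": 0.085},{"rot": [0,0,0],"travel": [0,-0.02,0],"jaw": 0.085},{"rot": [0,0,0],"travel": [0,-0.035,0],"jaw": 0.085},{"rot": [0,0,0],"travel": [0,-0.035,0],"jaw": 0.085}])

```text
time_s: 17.15
tcp_pos: [467.0, -99.2, 149.9]
orientation: [-1.574, 0.002, -1.572]
wrist_force: [1.2, 0.4, -0.5]
gripper_width: 84.9
```

```bash
python3 snap.py q wrist
```

```text
[467.  -99.2 149.9] [-1.574  0.002 -1.572] 84.91127076956025
```

View pics/q_wrist.png

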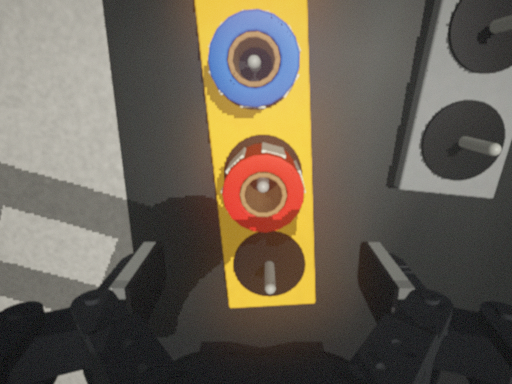

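>>> play_rows(deltas=[{"rot": [0,0,0],"travel": [-0.0317,0,0.021],"jaw": 0.085},{"rot": [0,0,0],"travel": [-0.0317,0,0.021],"jaw": 0.085},{"rot": [0,0,0],"travel": [-0.0317,0,0.021],"jaw": 0.085},{"rot": [0,0,0],"travel": [-0.0317,0,0.021],"jaw": 0.085},{"rot": [0,0,0],"travel": [-0.0317,0,0.021],"jaw": 0.085}])

```text
time_s: 17.62
tcp_pos: [574.1, 60.2, 149.9]
orientation: [-1.57, -0.0, -1.572]
wrist_force: [1.5, -0.4, 0.6]
gripper_width: 85.6
```

>>> play_rows(deltas=[{"rot": [0,0,0],"travel": [-0.0317,0,0.021],"jaw": 0.085},{"rot": [0,0,0],"travel": [-0.0317,0,0.021],"jaw": 0.085},{"rot": [0,0,0],"travel": [-0.0317,0,0.021],"jaw": 0.085},{"rot": [0,0,0],"travel": [-0.0317,0,0.021],"jaw": 0.085},{"rot": [0,0,0],"travel": [0,0,0],"jaw": 0.085}])

```text
time_s: 18.03
tcp_pos: [659.9, 191.4, 148.7]
orientation: [-1.569, 0.003, -1.568]
wrist_force: [-0.5, -0.0, 0.4]
gripper_width: 84.9
```

>>> play_rows(deltas=[{"rot": [0,0,0],"travel": [0,0,0],"jaw": 0.085},{"rot": [0,0,0],"travel": [0,0,0],"jaw": 0.085},{"rot": [0,0,0],"travel": [0,0,0],"jaw": 0.085}])

```text
time_s: 18.28
tcp_pos: [656.8, 184.3, 149.6]
orientation: [-1.572, -0.001, -1.573]
wrist_force: [-0.4, -0.2, 1.3]
gripper_width: 84.9
```

```bash
python3 snap.py r wrist
```

```text
[656.8 184.3 149.6] [-1.572e+00 -1.000e-03 -1.573e+00] 84.88063466807971
```

View pics/r_wrist.png

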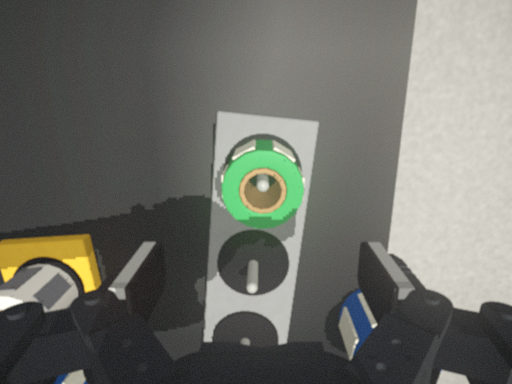

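```bash
python3 m.py r 263,189,74 
```

```text
263,189,74 [658.7 189.4  74. ]
```

>>> play_rows(deltas=[{"rot": [0,0,0],"travel": [-0.002,0.025,0],"jaw": 0.085},{"rot": [0,0,0],"travel": [0,0.025,0],"jaw": 0.085},{"rot": [0,0,0],"travel": [0,0.025,0],"jaw": 0.085},{"rot": [0,0,0],"travel": [0,0.025,0],"jaw": 0.085},{"rot": [0,0,0],"travel": [0,0,0],"jaw": 0.085}])

```text
time_s: 18.75
tcp_pos: [653.4, 185.4, 44.7]
orientation: [-1.58, -0.001, -1.574]
wrist_force: [-0.0, -1.1, -0.4]
gripper_width: 85.1
```

>>> play_rows(deltas=[{"rot": [0,0,0],"travel": [0,0,0],"jaw": 0.04},{"rot": [0,0,0],"travel": [0,0,0],"jaw": 0.04},{"rot": [0,0,0],"travel": [0,0,0],"jaw": 0.04},{"rot": [0,0,0],"travel": [0,0,0],"jaw": 0.04},{"rot": [0,0,0],"travel": [0,0,0],"jaw": 0.04}])

```text
time_s: 19.17
tcp_pos: [659.1, 187.2, 52.6]
orientation: [-1.566, 0.0, -1.572]
wrist_force: [0.3, -1.7, 6.6]
gripper_width: 57.2
```

>>> play_rows(deltas=[{"rot": [0,0,0],"travel": [0,-0.01,0],"jaw": 0.04},{"rot": [0,0,0],"travel": [0,-0.025,0],"jaw": 0.04},{"rot": [0,0,0],"travel": [0,-0.03,0],"jaw": 0.04},{"rot": [0,0,0],"travel": [0,-0.025,0],"jaw": 0.04},{"rot": [0,0,0],"travel": [0,0,0],"jaw": 0.04}])

```text
time_s: 19.58
tcp_pos: [660.9, 188.1, 147.5]
orientation: [-1.56, 0.002, -1.571]
wrist_force: [0.9, 1.0, -0.7]
gripper_width: 57.0
```

```bash
python3 snap.py s wrist; python3 - <<'E'
from h import *
im=cv2.imread("pics/s_wrist.png");print(np.load("s_w.npy"))
cv2.imwrite("pics/sz.png",cv2.resize(im[170:340,160:360],None,fx=3.5,fy=3.5,interpolation=cv2.INTER_CUBIC))
E
```

```text
[660.9 188.1 147.5] [-1.56   0.002 -1.571] 57.009314187621534
[ 6.59818912e+02  2.60270166e+02  2.90186032e+02 -2.88075559e-01
 -1.25341654e-02 -3.03405341e-04]
```

View pics/sz.png

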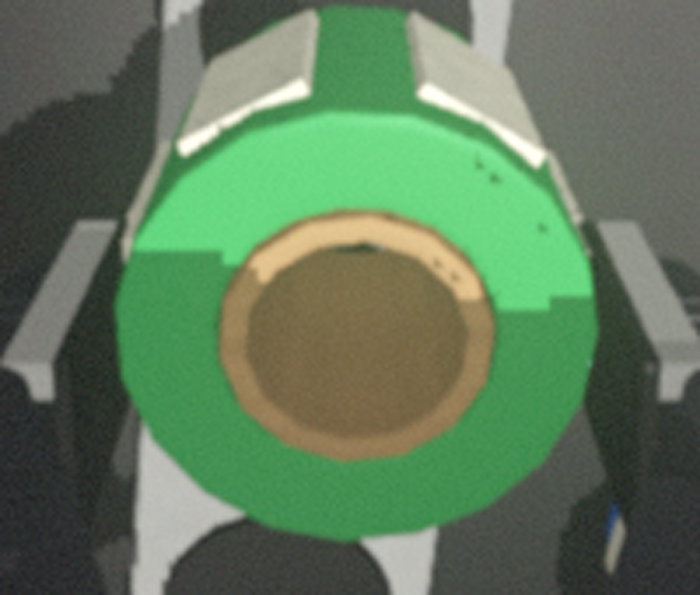

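>>> play_rows(deltas=[{"rot": [0,0,0],"travel": [0.0336,0,-0.0166],"jaw": 0.04},{"rot": [0,0,0],"travel": [0.0336,0,-0.0166],"jaw": 0.04},{"rot": [0,0,0],"travel": [0.0336,0,-0.0166],"jaw": 0.04},{"rot": [0,0,0],"travel": [0.0336,0,-0.0166],"jaw": 0.04},{"rot": [0,0,0],"travel": [0.0336,0,-0.0166],"jaw": 0.04}])

```text
time_s: 20.05
tcp_pos: [572.2, 18.6, 138.6]
orientation: [-1.573, 0.0, -1.571]
wrist_force: [0.3, -0.2, -2.7]
gripper_width: 57.2
```

>>> play_rows(deltas=[{"rot": [0,0,0],"travel": [0.0336,0,-0.0166],"jaw": 0.04},{"rot": [0,0,0],"travel": [0.0336,0,-0.0166],"jaw": 0.04},{"rot": [0,0,0],"travel": [0.0336,0,-0.0166],"jaw": 0.04},{"rot": [0,0,0],"travel": [0.0336,0,-0.0166],"jaw": 0.04},{"rot": [0,0,0],"travel": [0.0336,0,-0.0166],"jaw": 0.04}])

```text
time_s: 20.47
tcp_pos: [489.2, -149.2, 138.9]
orientation: [-1.573, 0.001, -1.572]
wrist_force: [0.9, -0.6, -0.9]
gripper_width: 57.6
```

>>> play_rows(deltas=[{"rot": [0,0,0],"travel": [0.0336,0,-0.0166],"jaw": 0.04},{"rot": [0,0,0],"travel": [0,0.01,0],"jaw": 0.04},{"rot": [0,0,0],"travel": [0,0.01,0],"jaw": 0.04},{"rot": [0,0,0],"travel": [0,0,0],"jaw": 0.04},{"rot": [0,0,0],"travel": [0,0,0],"jaw": 0.04}])

```text
time_s: 20.88
tcp_pos: [473.8, -180.3, 118.4]
orientation: [-1.574, 0.002, -1.571]
wrist_force: [-0.1, 0.7, -1.1]
gripper_width: 57.1
```

```bash
python3 snap.py t side ; python3 - <<'E'
from h import *
im=cv2.imread("pics/t_side.png")[180:330,130:280]
cv2.imwrite("pics/tz.png",cv2.resize(im,(600,600),interpolation=cv2.INTER_CUBIC))
ps=bot.camera_params("side");t=bot.get_obs()["tcp_pos"]
print((w2px(ps,t+[0.5,0.5,16.])-[130,180])*4)
E
```

```text
[ 473.8 -180.3  118.4] [-1.574  0.002 -1.571] 57.08709168772373
[[232.94362082 232.80677329]]
```

View pics/tz.png

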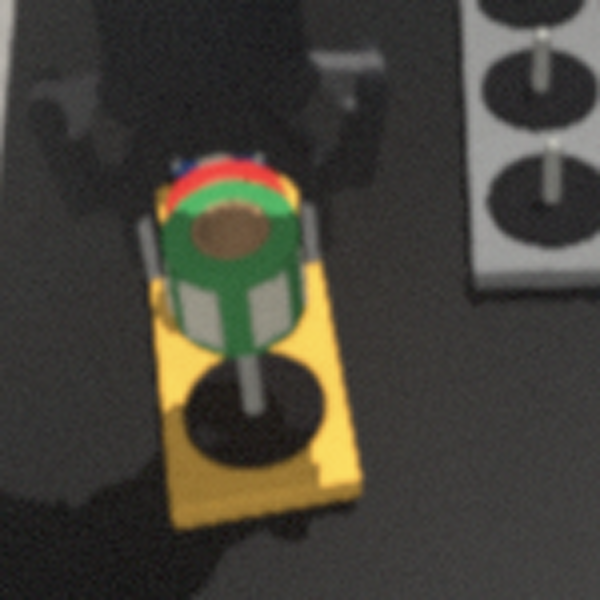

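>>> play_rows(deltas=[{"rot": [0,0,0],"travel": [0.001,0.005,0],"jaw": 0.04},{"rot": [0,0,0],"travel": [0,0.008,0],"jaw": 0.04},{"rot": [0,0,0],"travel": [0,0.005,0],"jaw": 0.04},{"rot": [0,0,0],"travel": [0,0,0],"jaw": 0.04},{"rot": [0,0,0],"travel": [0,0,0],"jaw": 0.04}])

```text
time_s: 21.35
tcp_pos: [474.2, -182.5, 101.2]
orientation: [-1.572, 0.001, -1.571]
wrist_force: [-0.5, -0.5, -1.8]
gripper_width: 57.4
```

>>> play_rows(deltas=[{"rot": [0,0,0],"travel": [0,0.01,0],"jaw": 0.04},{"rot": [0,0,0],"travel": [0,0.012,0],"jaw": 0.04},{"rot": [0,0,0],"travel": [0,0.012,0],"jaw": 0.04},{"rot": [0,0,0],"travel": [0,0.005,0],"jaw": 0.04},{"rot": [0,0,0],"travel": [0,0,0],"jaw": 0.04}])

```text
time_s: 21.77
tcp_pos: [473.5, -182.5, 61.4]
orientation: [-1.573, 0.002, -1.572]
wrist_force: [-0.1, -0.1, -1.6]
gripper_width: 57.1
```

```bash
python3 snap.py u side ; python3 - <<'E'
from h import *
im=cv2.imread("pics/u_side.png")[180:330,130:280]
cv2.imwrite("pics/uz.png",cv2.resize(im,(600,600),interpolation=cv2.INTER_CUBIC))
E
```

```text
[ 473.5 -182.5   61.4] [-1.573  0.002 -1.572] 57.09668219284249
```

View pics/uz.png

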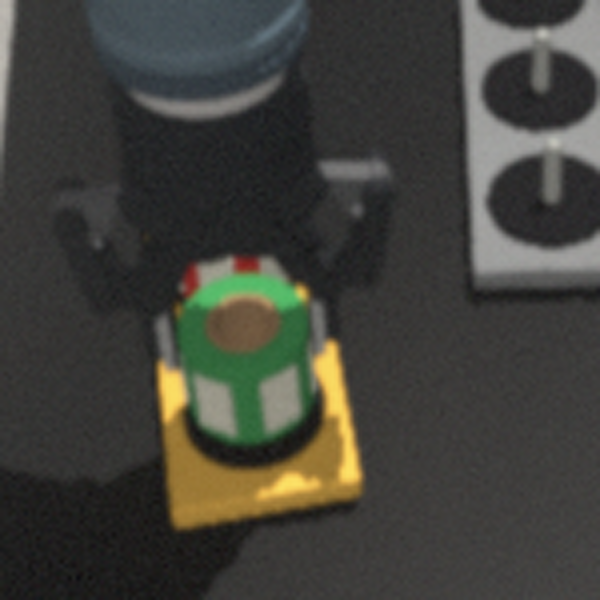

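>>> play_rows(deltas=[{"rot": [0,0,0],"travel": [0,0.003,0],"jaw": 0.04},{"rot": [0,0,0],"travel": [0,0,0],"jaw": 0.04},{"rot": [0,0,0],"travel": [0,0,0],"jaw": 0.085},{"rot": [0,0,0],"travel": [0,0,0],"jaw": 0.085},{"rot": [0,0,0],"travel": [0,0,0],"jaw": 0.085}])

```text
time_s: 22.23
tcp_pos: [474.8, -183.3, 60.3]
orientation: [-1.57, -0.001, -1.572]
wrist_force: [0.0, 0.7, 0.4]
gripper_width: 85.0
```

>>> play_rows(deltas=[{"rot": [0,0,0],"travel": [0,0,0],"jaw": 0.085},{"rot": [0,0,0],"travel": [0,0,0],"jaw": 0.085},{"rot": [0,0,0],"travel": [0,-0.02,0],"jaw": 0.085},{"rot": [0,0,0],"travel": [0,-0.035,0],"jaw": 0.085},{"rot": [0,0,0],"travel": [0,-0.035,0],"jaw": 0.085}])

```text
time_s: 22.65
tcp_pos: [473.4, -182.3, 149.8]
orientation: [-1.574, 0.002, -1.572]
wrist_force: [0.8, -0.4, 0.3]
gripper_width: 85.0
```

>>> play_rows(deltas=[{"rot": [0,0,0],"travel": [0.03,-0.02,0],"jaw": 0.085},{"rot": [0,0,0],"travel": [0.03,-0.02,0],"jaw": 0.085},{"rot": [0,0,0],"travel": [0.03,-0.02,0],"jaw": 0.085},{"rot": [0,0,0],"travel": [0.03,-0.01,0],"jaw": 0.085},{"rot": [0,0,0],"travel": [0.03,0,0],"jaw": 0.085}])

```text
time_s: 23.07
tcp_pos: [475.3, -335.4, 223.4]
orientation: [-1.567, -0.004, -1.571]
wrist_force: [0.4, -0.1, -0.3]
gripper_width: 85.1
```

>>> play_rows(deltas=[{"rot": [0,0,0],"travel": [0.03,0,-0.02],"jaw": 0.085},{"rot": [0,0,0],"travel": [0.03,0,-0.02],"jaw": 0.085},{"rot": [0,0,0],"travel": [0.03,0,-0.02],"jaw": 0.085},{"rot": [0,0,0],"travel": [0,0,0],"jaw": 0.085},{"rot": [0,0,0],"travel": [0,0,0],"jaw": 0.085}])

```text
time_s: 23.48
tcp_pos: [412.9, -424.5, 219.5]
orientation: [-1.571, 0.0, -1.576]
wrist_force: [0.5, 0.3, 0.5]
gripper_width: 84.8
```

```bash
python3 snap.py v side top; python3 - <<'E'
from h import *
a=cv2.imread("pics/v_side.png")[120:320,130:330];b=cv2.imread("pics/v_top.png")[150:320,120:400]
cv2.imwrite("pics/vs.png",cv2.resize(a,(600,600),interpolation=cv2.INTER_CUBIC))
cv2.imwrite("pics/vt.png",cv2.resize(b,None,fx=2.8,fy=2.8,interpolation=cv2.INTER_CUBIC))
E
```

```text
[ 412.9 -424.5  219.5] [-1.571  0.    -1.576] 84.8011015043408
```

View pics/vs.png

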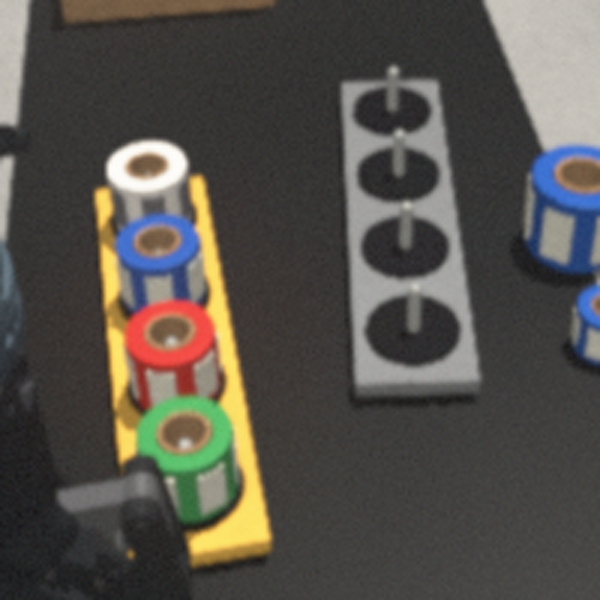

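View pics/vt.png

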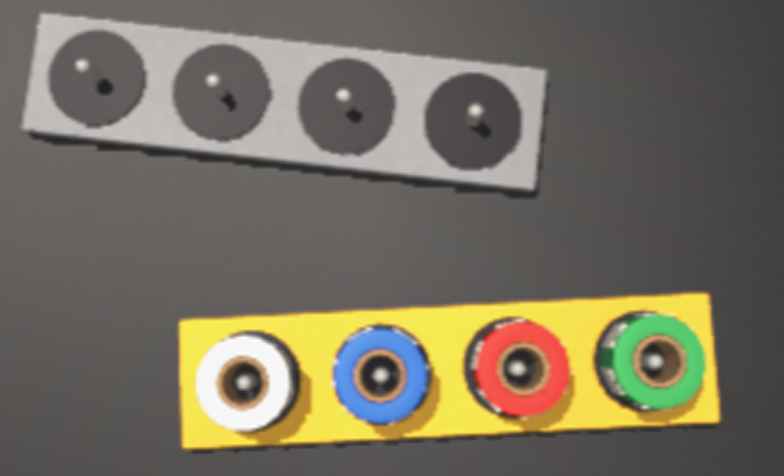

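```bash
python3 - <<'E'
from h import *
pt=bot.camera_params("top");ps=bot.camera_params("side")
T=np.array([[244,383],[381,375],[522,369],[659,361]])/2.8+[120,150]
S=np.array([[148,168],[157,242],[171,334],[185,435]])/3+[130,120]
Y=[(456.2,75.2),(462.1,-10.6),(467.9,-96.4),(473.8,-182.2)]
c,s=np.cos(.068),np.sin(.068)
for t,si,y in zip(T,S,Y):
    for p,q in((pt,t),(ps,si)):
        d=px2w(p,q,74)[:2]-y; print(np.round([c*d[0]+s*d[1],-s*d[0]+c*d[1]],1),end=" ")
    A=[];b=[]
    for p,q in((pt,t),(ps,si)):
        d=ray(p,q);d/=np.linalg.norm(d);M=np.eye(3)-np.outer(d,d);A.append(M);b.append(M@p["xyz"])
    print("triang z top",np.linalg.lstsq(np.vstack(A),np.hstack(b),rcond=None)[0].round(1))
o=bot.get_obs();print(o["time_s"],o["wrist_force"])
E
```

```text
[-0.3 -2.1] [ 1.1 -7.4] triang z top [456.7  73.6  69.5]
[ 0.2 -0.7] [ 0.1 -3.8] triang z top [462.3 -11.3  71.2]
[-0.4 -1.6] [ 0.9 -7. ] triang z top [468.2 -98.5  69.1]
[0.1 0. ] [ 0.7 -4.7] triang z top [ 474.2 -183.    69.5]
23.5833 [-0.34394456  0.30968841  0.26157288]
```

```bash
python3 -c "
from station import bot
print(bot.close_job())"
```

```text
the job is handed in; nothing more can be done
None
```

I moved all four rolls from the grey rack to the yellow rack in reverse order and handed the job in at about 23.6 s of the 96 s allowed. `close_job` gave no verdict.

| Order seen from the robot | Left end | Second | Third | Right end |
|---|---|---|---|---|
| Grey rack at the start | green | red | blue | white |
| Yellow rack now | white | blue | red | green |

**What the last checks showed:**
- **Seating:** the top and side pictures show every roll upright on its disc, with the pin visible in its bore. The grey rack is empty.
- **Position:** from the top camera, each roll is within about 2 mm of its spindle in x and y.
- **Height:** top-and-side triangulation put all four roll tops at 69–71 mm, against the expected 74 mm. I take this as the side camera's offset, because all four agree and the rolls look seated.
- **Release:** the gripper is open and well clear of everything, with no contact force. Contact forces stayed below about 10 N in every reading I took.

**One disagreement:** the side camera alone put the rolls 4–7 mm off in y. It showed a similar offset when I measured the empty yellow spindles at the start, so I relied on the top camera. Even at 7 mm the rolls would be inside the 12 mm tolerance.

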